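Pack the two-layer lunch box

ROBOT

A 6-joint arm with a two-finger parallel gripper is mounted at the origin on a cart in front of the work surface, level with it; the furniture and walls round the work are solid. World frame = base frame: x ahead of the robot, y to its left, z up, the work surface at z = 0. Lengths are in m, angles in degrees, forces in N, time in s.
With the tool pointing down it reaches from about 0.375 to 0.9 m from the base axis. Payload 3.1 kg.
Tool frame: the origin (TCP) lies midway between the tips of the shut fingers; the grasp point (between the pads) lies 19 mm behind it (bot.hold_point_z is the distance from the TCP to the grasp point, in m); z points along the fingers, y is the line along which they close (so a half turn about z gives the same grasp; the last joint's range is limited). The gripper opens to 87 mm and grips with 3 to 60 N. Pads are 19 mm wide; open, the fingers measure 117 mm over their backs; the gripper's body (75 mm by 190 mm) begins 51 mm behind the grasp point.
Start: joints at [65.002, 30.224, 82.088, -0, 67.689, -10.227], TCP at [0.159, 0.604, 0.223] pointing down, gripper open.
Joint ranges: [-176.69, 176.69], [-43.24, 126.21], [12.49, 139.97], [-82, 262], [0, 151.66], [-163.58, 163.58]. Speed limits (degrees/s): [159.86, 159.86, 180, 180, 180, 180].

INTERFACE

Orientations are given as a 3x3 rotation matrix whose columns are the frame's x, y, z axes.
In Python, from rig import read_state, optics, order, bot gives the robot as it stands.
- The arm moves only by the tool drive_tool, never from a script. Its argument "steps" is a list of rows, each a list of 7 numbers: the finger opening in mm, from 0 to 87, then the shift along the tool's x, y, z normalised to -1 to 1, where 1 is 0.12 m, then the turn, a rotation vector about the tool's x, y, z normalised to -1 to 1, where 1 is 1.5 rad. In form: [[jaw, tx, ty, tz, ax, ay, az], ...]. A call has 1 to 8 rows; each row is the pose to reach, as a shift and turn from the pose commanded when the call began, along the tool's axes at that moment; what a row does not reach only later rows make up. A row lasts 1/10 s, in which the tool goes at most 50 mm and 8.59 degrees, less where a joint would pass 70% of its speed; a pose out of reach is approached as far as the arm can. A call with a number of a shift or a turn outside -1 to 1 is refused whole. A call with a gripper value outside its range is refused whole. The fingers move at their own pace and stop on an object; the grip force is fixed at half the most. Time passes only in rows, so rows that repeat a pose let the fingers close. It gives the time, the measured TCP pose, the force, the opening and the grip force at its end, in the units of the state.
- read_state(): the state, without advancing time (a new reading comes with each control period).
- optics.capture(name): name is "scene" or "top"; returns a dict with "color" (400x640x3 uint8, blue, green, red), "range_z" (400x640 float32, m along the optical axis (not along the pixel's ray), 0 where there is no reading), "fx", "fy", "cx", "cy" (pixels), "D" ([k1, k2, p1, p2, k3] as OpenCV has them; the pictures are not rectified), "rvec" (rotation vector, rad) and "tvec" (3), from world to camera coordinates, as OpenCV has them. Camera axes: x right, y down, z forward; pixel columns grow to the right and rows downward; lengths in m; the calibration is good to about 2 mm. A picture is of the moment at which its call begins.
- order.hand_in(): hands the job in; it is judged then, once.
The state is a dict: "time_s": time; "joint_positions": joint angles; "qvel": joint speeds; "tau": joint torques, N m; "position": TCP position; "tcp_rot": TCP orientation; "force": force on the tool from outside, world axes, zero at the start; "moment": the same for the moment, N m; "opening": opening from 0.0 (shut) to 1.0 (fully open); "grasp_force": force on a finger pad.
Only numpy, scipy, OpenCV 4.12 (cv2) and the standard library are available. Lean on these libraries where they do the work, as an engineer would, in place of code of your own. Each camera call takes 0.05 s, during which the arm holds its last target. There are 200 camera calls.

TASK

Pack the lunch box in layers: lay the avocado and the green-lidded tub side by side in the bottom, then fit the divider tray, with its dressing pot left standing in it, squarely over them so that it sits fully home on the box's rim, its skirt inside. Then pour all six cherry tomatoes from the bowl into the tray's empty half and set the empty bowl down upright on the worktop again, without dropping it. Keep tub and pot upright throughout, and do not push about or tip the pepper mill, the spice jar or the lemon near the box.

Things in the scene. Friction and masses are not known exactly. Their poses are not given: they have to be found in the camera images.
- lunch_box: lower tier of a lunch box: dark teal open box, round corners, outside 152 (x) x 212 (y) x 78 (z), walls 4, inside 144 x 204, inner floor 4 over the origin; pale clip lugs on both y ends stand out 7. Does not move when pushed. Origin at the centre of its underside, z up
- tray: cream divider tray, upper tier, 0.22 kg, outside 152 (x) x 212 (y). Origin: centre of its underside, z up. Skirt from 0 to 8 high, outside 138 x 198 (3 clear of the box wall all round); plate of full size 8 to 11; walls 4 thick up to 38; rib 6 thick and up to 36 along x at y = 0 makes two halves. Fits either way round; fully home its origin is 70 above the box's, axes along the box's
- tray_tab (a point): middle of the top edge of the tray's grip tab, 52 over the tray's origin, axes as the tray; the tab stands on the middle of the rib, 50 (x) x 8 (y), 14 higher than the walls; pinch it from above, fingers closing along y
- tray_half_a (a point): middle of the floor of one half of the tray, 11 over and 53 in +y from the tray's origin; the half is 144 (x) x 99 (y) inside, open on top, walls 27 high
- tray_half_b (a point): the same for the other half, 53 in -y
- avocado: dark green avocado, 101 (x) x 68 (y) x 68 (z), 0.145 kg, lying, long axis x; origin at the centre of its underside, z up as it lies at the start. Best gripped across y, at half height or a little above
- avocado_mid (a point): middle of the avocado, 34 over its origin; axes as the avocado
- tub: closed food tub, 62 (x) x 84 (y) x 50 (z), white with a green lid (the lid is the top 10; the body below is 58 x 80), about 0.16 kg, lid fixed; origin at the centre of its underside, z up
- pot: small round dressing pot, white with an orange ribbed cap, 54 across the cap (cap from 24 to 38 over the origin), body 52 across, 38 tall, 0.08 kg, cap fixed; starts standing loose in the +y half of the tray, 62 to 70 from the rib's middle plane; origin at the centre of its underside, z up
- bowl: white bowl, 0.15 kg, 116 across the rim, 74 across the foot, 63 tall; rim 3 thick, wall 8 thick 13 lower, outside 9 and inside 27 degrees out of the vertical. Holds the tomatoes, up to 42 high within 31 of its axis. Pinch its rim, one finger inside, tool leaning outward by 18 degrees like the wall, 60 N; tipped by 85 degrees it empties. Origin: centre of its underside, z up
- tomato_0: red cherry tomato, a stiff ball 22 across, 12 g; origin at its centre, starts in the bowl
- tomato_1: red cherry tomato, a stiff ball 22 across, 12 g; origin at its centre, starts in the bowl
- tomato_2: red cherry tomato, a stiff ball 22 across, 12 g; origin at its centre, starts in the bowl
- tomato_3: red cherry tomato, a stiff ball 22 across, 12 g; origin at its centre, starts in the bowl
- tomato_4: red cherry tomato, a stiff ball 22 across, 12 g; origin at its centre, starts in the bowl
- tomato_5: red cherry tomato, a stiff ball 22 across, 12 g; origin at its centre, starts in the bowl
- pepper_mill: bystander: dark timber pepper mill, 59 across, 190 tall, loose; origin at the centre of its underside, z up
- spice_jar: bystander: spice jar with black cap, 44 across, 96 tall, loose; origin at the centre of its underside, z up
- lemon_a: bystander: yellow lemon, 71 (x) x 53 x 51, loose; origin at the centre of its underside, z up
Things that resemble listed ones, but are neither listed nor needed, are in the scene too. Leave any blue look-alike of the pot alone.

How it is judged (in metres and radians):
On the way, in this order (a step that is already met when the one before it is completed fails the run):
1. avocado and tub lie side by side in the bottom of the box, the tub upright, both still and let go (x of avocado_mid in the frame of lunch_box between -0.06 and 0.06 m and y of avocado_mid in the frame of lunch_box between -0.1 and 0.1 m and z of avocado_mid in the frame of lunch_box between 0.02 and 0.06 m and x of tub in the frame of lunch_box between -0.06 and 0.06 m and y of tub in the frame of lunch_box between -0.1 and 0.1 m and z of tub in the frame of lunch_box below 0.012 m and angle between tub's own z axis and vertical below 0.12 rad and linear speed of each of avocado, tub below 0.03 m/s and contact force between the fingers and avocado below 0.1 N and contact force between the fingers and tub below 0.1 N), for 0.2 s.
2. the tray sits fully home on the box over them (x of avocado_mid in the frame of lunch_box between -0.06 and 0.06 m and y of avocado_mid in the frame of lunch_box between -0.1 and 0.1 m and z of avocado_mid in the frame of lunch_box between 0.02 and 0.06 m and x of tub in the frame of lunch_box between -0.06 and 0.06 m and y of tub in the frame of lunch_box between -0.1 and 0.1 m and z of tub in the frame of lunch_box below 0.012 m and angle between tub's own z axis and vertical below 0.12 rad and z of tray in the frame of lunch_box between 0.066 and 0.0735 m and horizontal distance between tray and lunch_box below 0.007 m and angle between tray's own z axis and vertical below 0.04 rad and angle between the x axis of tray and the x axis of lunch_box, either way round below 0.06 rad), for 0.2 s.
3. all six tomatoes lie in one half of the tray while the fingers hold the bowl tipped by more than 60 degrees (all of step 2 and x of tomato_0 in the frame of tray between -0.074 and 0.074 m and z of tomato_0 in the frame of tray between 0.012 and 0.036 m and x of tomato_1 in the frame of tray between -0.074 and 0.074 m and z of tomato_1 in the frame of tray between 0.012 and 0.036 m and x of tomato_2 in the frame of tray between -0.074 and 0.074 m and z of tomato_2 in the frame of tray between 0.012 and 0.036 m and x of tomato_3 in the frame of tray between -0.074 and 0.074 m and z of tomato_3 in the frame of tray between 0.012 and 0.036 m and x of tomato_4 in the frame of tray between -0.074 and 0.074 m and z of tomato_4 in the frame of tray between 0.012 and 0.036 m and x of tomato_5 in the frame of tray between -0.074 and 0.074 m and z of tomato_5 in the frame of tray between 0.012 and 0.036 m and ((y of tomato_0 in the frame of tray between 0.004 and 0.104 m and y of tomato_1 in the frame of tray between 0.004 and 0.104 m and y of tomato_2 in the frame of tray between 0.004 and 0.104 m and y of tomato_3 in the frame of tray between 0.004 and 0.104 m and y of tomato_4 in the frame of tray between 0.004 and 0.104 m and y of tomato_5 in the frame of tray between 0.004 and 0.104 m) or (y of tomato_0 in the frame of tray between -0.104 and -0.004 m and y of tomato_1 in the frame of tray between -0.104 and -0.004 m and y of tomato_2 in the frame of tray between -0.104 and -0.004 m and y of tomato_3 in the frame of tray between -0.104 and -0.004 m and y of tomato_4 in the frame of tray between -0.104 and -0.004 m and y of tomato_5 in the frame of tray between -0.104 and -0.004 m)) and angle between bowl's own z axis and vertical above 1.05 rad and contact force between the fingers and bowl above 0.5 N), for 0.1 s.
At the end, for the whole second after the job is handed in: Avocado and tub (upright) in the box; tray home on it: 4 mm in height, 7 mm in centre, 2.3 degrees level, 3.4 square; pot upright in one half of the tray, all six tomatoes in the other; bowl upright on the worktop (tub and pot within 7 degrees, bowl 4.5); all still (all of step 2 and x of pot in the frame of tray between -0.06 and 0.06 m and z of pot in the frame of tray below 0.016 m and angle between pot's own z axis and vertical below 0.12 rad and x of tomato_0 in the frame of tray between -0.074 and 0.074 m and z of tomato_0 in the frame of tray between 0.012 and 0.036 m and x of tomato_1 in the frame of tray between -0.074 and 0.074 m and z of tomato_1 in the frame of tray between 0.012 and 0.036 m and x of tomato_2 in the frame of tray between -0.074 and 0.074 m and z of tomato_2 in the frame of tray between 0.012 and 0.036 m and x of tomato_3 in the frame of tray between -0.074 and 0.074 m and z of tomato_3 in the frame of tray between 0.012 and 0.036 m and x of tomato_4 in the frame of tray between -0.074 and 0.074 m and z of tomato_4 in the frame of tray between 0.012 and 0.036 m and x of tomato_5 in the frame of tray between -0.074 and 0.074 m and z of tomato_5 in the frame of tray between 0.012 and 0.036 m and ((y of tomato_0 in the frame of tray between 0.004 and 0.104 m and y of tomato_1 in the frame of tray between 0.004 and 0.104 m and y of tomato_2 in the frame of tray between 0.004 and 0.104 m and y of tomato_3 in the frame of tray between 0.004 and 0.104 m and y of tomato_4 in the frame of tray between 0.004 and 0.104 m and y of tomato_5 in the frame of tray between 0.004 and 0.104 m and y of pot in the frame of tray between -0.104 and -0.004 m) or (y of tomato_0 in the frame of tray between -0.104 and -0.004 m and y of tomato_1 in the frame of tray between -0.104 and -0.004 m and y of tomato_2 in the frame of tray between -0.104 and -0.004 m and y of tomato_3 in the frame of tray between -0.104 and -0.004 m and y of tomato_4 in the frame of tray between -0.104 and -0.004 m and y of tomato_5 in the frame of tray between -0.104 and -0.004 m and y of pot in the frame of tray between 0.004 and 0.104 m)) and angle between bowl's own z axis and vertical below 0.08 rad and height (world z) of bowl between -0.004 and 0.004 m and linear speed of each of avocado, tub, tray, pot, bowl, tomato_0, tomato_1, tomato_2, tomato_3, tomato_4, tomato_5 below 0.02 m/s); the robot touches nothing.
It fails at once if the bowl is let go more than 50 mm above the worktop (height (world z) of bowl above 0.05 m and contact force between the fingers and bowl below 0.01 N).
It fails at once if the tub or the pot is tipped by more than 35 degrees (angle between any of tub, pot's own z axis and vertical above 0.61 rad).
It fails at once if the pepper mill or the spice jar is tipped by more than 20 degrees (angle between any of pepper_mill, spice_jar's own z axis and vertical above 0.35 rad).
It fails at once if a bystander (pepper mill, spice jar, lemon) is moved by more than 30 mm (distance of any of pepper_mill, spice_jar, lemon_a from where it was at the start of the episode above 0.03 m).
It also fails if it takes over 72 s, if anything falls off the work surface, if the arm or the gripper's body presses on something with over 40 N, if the wrist force passes 120 N, or if a joint passes its speed limit or range.

## Working session

There is one attempt and no reset: what is moved stays moved. The work goes in short steps, Python scripts to look and compute and a tool call to move; the robot and the scene stay as the last step left them, time stands still between calls to the robot, and variables do not carry over. Pictures are saved under pics/ and viewed, at most 10 in all, crops included, and the job is handed in when it is done.

Besides the shell and the picture viewer there is one more tool, called after "Call:" by a JSON object that holds its "api" and its "payload", one argument or row to a line. drive_tool: Moves the arm, as the interface text tells. Scaled input: -1 to 1 covers 0.12 m each way for a shift and 1.5 rad each way for a turn. Its arguments: {"type":"object","properties":{"steps":{"type":"array"}},"required":["steps"]}

```bash
ls; mkdir -p pics; python3 - <<'E'
from rig import read_state, optics, order, bot
import cv2,numpy as np
print(read_state()); print(bot.hold_point_z, [a for a in dir(bot) if a[0]!='_'])
for n in("scene","top"):
    c=optics.capture(n); np.savez(f"{n}0.npz",**c); cv2.imwrite(f"pics/{n}0.png",c["color"])
    R=cv2.Rodrigues(np.array(c["rvec"]))[0]; print(n,-R.T@np.array(c["tvec"]).ravel(),R[2],c["fx"],c["D"],(c["range_z"]>0).mean())
E
```

```text
pics
{'time_s': 0.0, 'joint_positions': array([ 6.50022101e+01,  3.02772239e+01,  8.21559709e+01,  1.02015369e-03,
        6.76875803e+01, -1.02263012e+01]), 'qvel': array([ 0.05843808, -0.02810986, -0.09447907, -0.0961797 ,  0.1207308 ,
        0.02903281]), 'tau': array([ 3.81159100e-05, -4.40038168e+01, -1.76594245e+01,  6.32615970e-02,
        5.82305412e-02, -1.61046210e-04]), 'position': array([0.15900051, 0.60369405, 0.2215926 ]), 'tcp_rot': array([[-9.66948478e-01,  2.54970234e-01, -9.05700923e-04],
       [ 2.54971544e-01,  9.66946683e-01, -1.90349838e-03],
       [ 3.90429076e-04, -2.07151282e-03, -9.99997778e-01]]), 'force': array([-0.82964212, -0.32382814, -0.17839244]), 'moment': array([-0.01101302,  0.05244993,  0.01847473]), 'grasp_force': 0.0, 'opening': 1.0006767830225611}
0.0187 ['PlanningError', 'hold_point_z']
scene [-0.41773275  1.29732824  0.84292118] [ 0.52458303 -0.72523207 -0.44592722] 511.6792824313804 [0.00088286 0.         0.         0.         0.        ] 0.87494140625
top [0.4487263  0.00483464 1.02642916] [ 0.05091733 -0.01352369 -0.9986113 ] 368.14325020665814 [0.01830941 0.         0.         0.         0.        ] 0.99594921875
```

View pics/scene0.png

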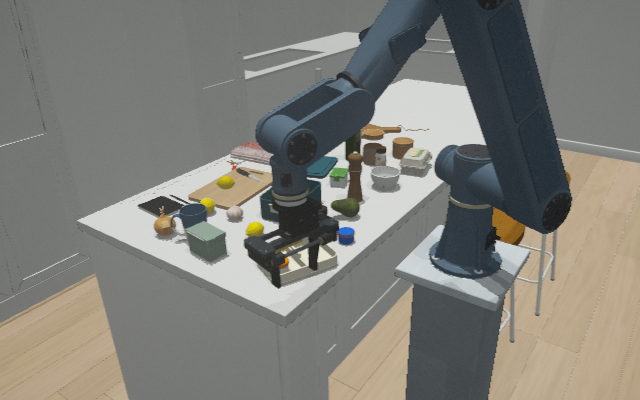

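View pics/top0.png

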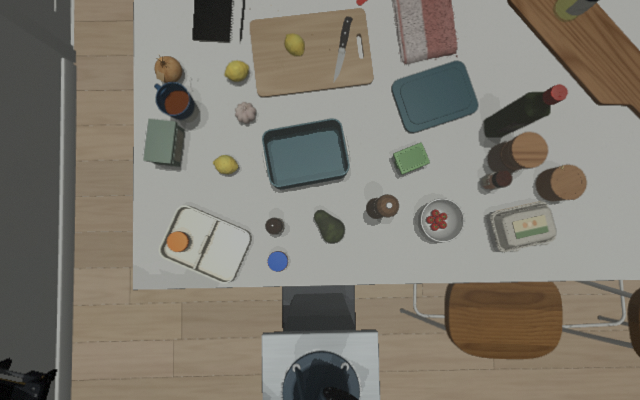

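The top view shows the box at (306,154), the tray at (206,243) with its orange pot at (177,241), and the avocado at (329,227). The green-lidded tub is at (411,159) and the bowl at (440,221). The mill is at (383,206), the spice jar at (275,226) and the lemon at (226,164). In the scene view the gripper covers part of the tray.

```bash
cat > h.py <<'E'
import numpy as np, cv2
from rig import read_state, optics, order, bot
def cloud(c):
    h,w=c["range_z"].shape; K=np.array([[c["fx"],0,c["cx"]],[0,c["fy"],c["cy"]],[0,0,1.]])
    u,v=np.meshgrid(np.arange(w,dtype=float),np.arange(h,dtype=float))
    n=cv2.undistortPoints(np.stack([u,v],-1).reshape(-1,1,2),K,np.array(c["D"],float).ravel()).reshape(h,w,2)
    z=c["range_z"]; P=np.dstack([n*z[...,None],z])
    R=cv2.Rodrigues(np.array(c["rvec"]))[0]; W=(P-np.array(c["tvec"]).ravel())@R
    W[z==0]=np.nan; return W
def proj(c,p):
    K=np.array([[c["fx"],0,c["cx"]],[0,c["fy"],c["cy"]],[0,0,1.]])
    return cv2.projectPoints(np.atleast_2d(p).astype(float),np.array(c["rvec"]),np.array(c["tvec"]),K,np.array(c["D"],float).ravel())[0].reshape(-1,2)
def rect(xy):
    (cx,cy),(a,b),t=cv2.minAreaRect((xy*1000).astype(np.float32))
    if a<b: a,b,t=b,a,t+90
    t=(t+90)%180-90
    return np.round([cx,cy,a,b,t],1)   # mm, long side, short side, dir of long side deg
def pick(W,roi,zlo,zhi,extra=None):
    x0,y0,x1,y1=roi; s=W[y0:y1,x0:x1]; m=(s[...,2]>zlo)&(s[...,2]<zhi)
    if extra is not None: m&=extra[y0:y1,x0:x1]
    return s[m]
E
python3 - <<'E'
from h import *
T=dict(np.load("top0.npz")); S=dict(np.load("scene0.npz")); W=cloud(T); V=cloud(S)
print("table z",[np.round(np.nanmedian(W[y-4:y+4,x-4:x+4,2])*1000,1) for x,y in((250,210),(360,150),(470,190),(155,200),(400,250))])
def rep(n,roi,lo,hi):
    p=pick(W,roi,lo,hi); print(n,len(p),rect(p[:,:2]),"z",np.round(np.percentile(p[:,2],[5,50,95,99.5])*1000,1)); return p
rep("box rim",(255,110,358,198),.070,.086)
rep("tray",(150,195,262,292),.030,.044)
rep("tab",(190,220,230,262),.045,.06)
hsv=cv2.cvtColor(T["color"],cv2.COLOR_BGR2HSV)
org=cv2.inRange(hsv,(5,120,120),(18,255,255))>0
p=pick(W,(150,195,262,292),.03,.07,org);print("pot",rect(p[:,:2]),np.median(p[:,2]))
rep("avo",(305,200,355,252),.015,.09)
rep("avo top",(305,200,355,252),.045,.09)
rep("tub",(385,135,440,185),.042,.06)
p=rep("bowl",(412,190,470,250),.056,.07)
(c,r)=cv2.minEnclosingCircle((p[:,:2]*1000).astype(np.float32));print("circ",c,r)
rep("mill top",(360,185,402,225),.15,.2); rep("mill",(360,185,402,225),.02,.2)
rep("jar",(260,212,290,240),.08,.11)
rep("lemon",(210,150,243,178),.02,.07)
red=(cv2.inRange(hsv,(0,120,60),(6,255,255))|cv2.inRange(hsv,(172,120,60),(180,255,255)))>0
p=pick(W,(412,190,470,250),.0,.07,red);print("tom",p.mean(0),np.percentile(p[:,2],[5,95,100]))
# scene checks
hs=cv2.cvtColor(S["color"],cv2.COLOR_BGR2HSV)
g=cv2.inRange(hs,(45,80,60),(75,255,255))>0
p=pick(V,(325,160,355,192),.03,.08,g);print("tub scene",len(p),rect(p[:,:2]),np.percentile(p[:,2],[50,95]))
p=pick(V,(368,163,404,192),.054,.07);print("bowl scene",len(p),rect(p[:,:2]),np.percentile(p[:,2],[50,99]))
p=pick(V,(258,170,325,225),.07,.086);print("box scene",len(p),rect(p[:,:2]),np.percentile(p[:,2],[50,99]))
p=pick(V,(328,192,362,220),.02,.09);print("avo scene",len(p),rect(p[:,:2]),np.percentile(p[:,2],[50,99]))
big=cv2.resize(T["color"][110:300,140:480],None,fx=2.3,fy=2.3,interpolation=cv2.INTER_CUBIC);cv2.imwrite("pics/crop1.png",big)
E
```

```text
table z [np.float64(1.0), np.float64(1.3), np.float64(0.5), np.float64(1.5), np.float64(0.8)]
box rim 576 [634.   28.2 224.2 152.8 -80.5] z [70.8 78.4 81.6 83.9]
tray 707 [400.  302.7 214.6 153.2  66. ] z [31.1 38.2 41.7 43.5]
tab 65 [400.4 301.   46.7   8.2 -25.4] z [48.  52.4 55.1 56.2]
pot [408.2 369.1  51.5  51.2  13.3] 0.050196560274897786
avo 679 [444.7 -33.   97.2  64.7  24. ] z [48.1 62.6 69.4 71.1]
avo top 663 [445.2 -33.   95.8  64.   23. ] z [49.9 62.7 69.5 71.1]
tub 720 [ 618.9 -253.5   85.4   61.5  -69.1] z [47.7 51.1 54.1 55.5]
bowl 273 [ 453.1 -325.5  112.9  111.6   -1. ] z [56.8 62.9 66.1 67.5]
circ (451.844970703125, -326.0982360839844) 58.09164810180664
mill top 427 [ 487.4 -161.7   53.7   50.8   -1.7] z [169.5 179.3 189.1 193.1]
mill 594 [ 487.3 -161.5   54.    51.2   -1.7] z [ 33.3 176.4 186.3 192.9]
jar 233 [443.9 111.9  42.1  40.5  89. ] z [91.4 96.5 99.  99.9]
lemon 363 [612.1 246.7  56.   55.2 -58.1] z [30.5 43.5 52.1 54.2]
tom [ 0.45235341 -0.32275637  0.02952005] [0.02349833 0.0394142  0.04114365]
tub scene 152 [ 615.3 -246.1   90.6   57.5  -68.7] [0.05026778 0.05395184]
bowl scene 152 [ 452.1 -322.9  126.1  111.5  -59.8] [0.05996996 0.0658813 ]
box scene 140 [598.1  77.8 283.1 216.2 -51.4] [0.07646906 0.08310883]
avo scene 475 [467.1 -70.  174.7  97.1 -62.8] [0.04852397 0.06866066]
```

View pics/crop1.png

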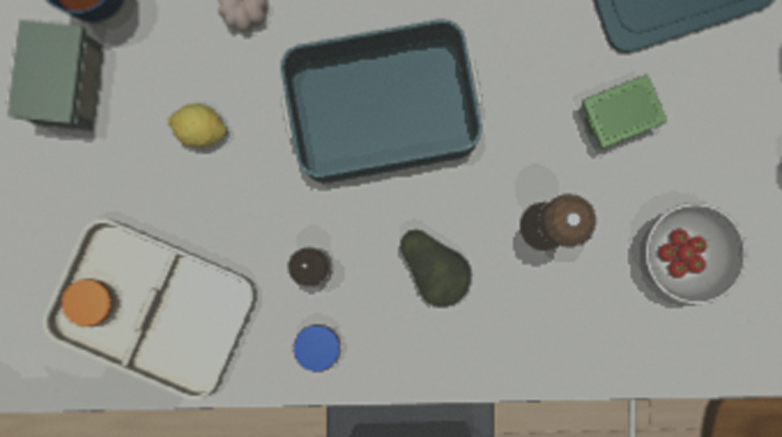

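The crop confirms the tray's pot half is its far-left half. The avocado's narrow end points up and left, and six tomatoes sit mid-bowl at about (682,252). Next I'll write a planner that turns waypoints into tool-frame rows.

```bash
cat > plan.py <<'E'
import numpy as np, json
from scipy.spatial.transform import Rotation as Ro
from rig import read_state
def down(az):
    a=np.radians(az); y=np.array([np.cos(a),np.sin(a),0]); z=np.array([0,0,-1.]); return np.column_stack([np.cross(y,z),y,z])
def fit_j(q):  # orientation model, j4 sign +
    q=np.radians(q); return (Ro.from_euler('z',q[0])*Ro.from_euler('y',q[1]+q[2])*Ro.from_euler('z',q[3])*Ro.from_euler('y',q[4])*Ro.from_euler('z',q[5]+np.pi/2)).as_matrix()
def plan(way, start=None):
    """way: (pos, R, jaw, mm_per_row, hold_rows); prints drive_tool calls"""
    if start is None:
        s=read_state(); start=(s["position"],s["tcp_rot"])
    p,R=np.array(start[0],float),np.array(start[1],float)
    for q,Q,jaw,v,hold in way:
        q=np.array(q,float); n=0
        while True:
            d=R.T@(q-p); w=Ro.from_matrix(R.T@Q).as_rotvec()
            f=max(np.abs(d).max()/0.12,np.abs(w).max()/1.5,1e-9); rows_tot=max(np.linalg.norm(d)*1e3/v,np.degrees(np.linalg.norm(w))/7,1e-6)
            last=f<=1 and rows_tot<=8
            fr=1. if last else min(1/f,8/rows_tot)/1.0005
            k=max(1,min(8,int(np.ceil(rows_tot*fr-1e-6)))); rows=[]
            for i in range(1,k+1):
                t=fr*i/k; e=np.r_[d*t/0.12,w*t/1.5]; e=np.round(e,4 if i==k else 3); rows.append([jaw]+[float(x)+0. for x in e])
            if last: rows+= [rows[-1]]*min(hold,8-k); hold-=min(hold,8-k)
            e=np.array(rows[-1][1:]); p=p+R@(e[:3]*0.12); R=R@Ro.from_rotvec(e[3:]*1.5).as_matrix()
            print(json.dumps(rows).replace("0.0,","0,").replace("0.0]","0]").replace(" ","")); n+=1
            if last:
                if hold: print(json.dumps([[jaw,0,0,0,0,0,0]]*hold).replace(" ",""))
                break
        print("-- reach",np.round(p,4))
    return p,R
E
python3 - <<'E'
from h import *; from plan import *
T=dict(np.load("top0.npz")); W=cloud(T)
p=pick(W,(305,200,355,252),.02,.09)[:,:2]*1000
m=p.mean(0);u,s,v=np.linalg.svd(p-m);print("pca",m,v[0],np.degrees(np.arctan2(v[0,1],v[0,0])))
for a in range(20,46,3):
    r=np.radians(a);c=np.array([[np.cos(r),np.sin(r)],[-np.sin(r),np.cos(r)]])@p.T;print(a,np.round(np.ptp(c,axis=1),1),end=' ')
    mid=(c.max(1)+c.min(1))/2; print(np.round(np.array([[np.cos(r),-np.sin(r)],[np.sin(r),np.cos(r)]])@mid,1))
s=read_state();print(np.abs(fit_j(s["joint_positions"])-s["tcp_rot"]).max())
A=118
plan([([.45,.35,.22],down(100),87,40,0),([.445,-.033,.16],down(A),87,40,1)])
E
```

```text
pca [440.1322562  -30.22733412] [-0.78012153 -0.62562801] -141.2717037000934
20 [96.5 67.1] [444.1 -33.3]
23 [97.1 64.8] [444.7 -33.4]
26 [97.7 64.9] [444.8 -32.6]
29 [98.4 65.6] [444.7 -31.6]
32 [98.8 66.1] [444.6 -30.7]
35 [99.3 66.4] [444.3 -29.8]
38 [99.7 66.5] [443.7 -29.1]
41 [99.8 66.5] [443.2 -28.4]
44 [99.7 66.3] [442.5 -27.8]
3.963843142607004e-16
[[87,-0.25,-0.124,0.001,0,0,-0.025],[87,-0.5,-0.247,0.003,0,0,-0.05],[87,-0.75,-0.371,0.004,0,0,-0.075],[87,-0.9995,-0.4944,0.0054,-0.0004,-0.0002,-0.0999]]
[[87,-0.25,-0.174,0.001,0,0,-0.027],[87,-0.5,-0.349,0.003,0,0,-0.055],[87,-0.75,-0.523,0.004,0,0,-0.082],[87,-0.9995,-0.6974,0.0059,-0.0005,-0.0002,-0.1092]]
[[87,-0.211,-0.206,0.001,0,0,-0.026],[87,-0.422,-0.411,0.003,0,0,-0.053],[87,-0.6324,-0.6169,0.0041,-0.0003,-0.0001,-0.0791]]
-- reach [0.45 0.35 0.22]
[[87,0.047,-0.25,0.04,0,0,-0.017],[87,0.095,-0.5,0.08,0,0,-0.033],[87,0.142,-0.75,0.12,0,0,-0.05],[87,0.1897,-0.9995,0.1594,0,0,-0.0668]]
[[87,0.074,-0.25,0.041,0,0,-0.017],[87,0.148,-0.5,0.082,0,0,-0.034],[87,0.222,-0.75,0.122,0,0,-0.051],[87,0.2958,-0.9995,0.1633,0,0,-0.0684]]
[[87,0.103,-0.25,0.042,0,0,-0.018],[87,0.206,-0.5,0.085,0,0,-0.035],[87,0.308,-0.75,0.127,0,0,-0.053],[87,0.4113,-0.9995,0.1693,0,0,-0.0709]]
[[87,0.0245,-0.0452,0.0081,0,0,-0.0034],[87,0.0245,-0.0452,0.0081,0,0,-0.0034]]
-- reach [ 0.445 -0.033  0.16 ]
```

Call:
{"api": "drive_tool", "payload": {
  "steps": [
    [87,-0.5,-0.25,0,0,0,-0.05],
    [87,-1,-0.495,0.005,0,0,-0.1],
    [87,-1,-0.495,0.005,0,0,-0.1]
  ]
}}

```text
time_s: 0.4
position: [0.2615, 0.5143, 0.2214]
tcp_rot: [[-0.994, 0.106, -0.0], [0.106, 0.994, -0.002], [-0.0, -0.002, -1.0]]
force: [0.5, 1.6, -0.2]
opening: 0.995
grasp_force: 0.0
```

Call:
{"api": "drive_tool", "payload": {
  "steps": [
    [87,-0.4,-0.28,0,0,0,-0.04],
    [87,-0.8,-0.56,0,0,0,-0.08],
    [87,-1,-0.7,0.005,0,0,-0.11]
  ]
}}

```text
time_s: 0.7
position: [0.3716, 0.4183, 0.2211]
tcp_rot: [[-0.998, -0.059, -0.0], [-0.059, 0.998, -0.0], [0.0, -0.0, -1.0]]
force: [-0.1, 1.2, -0.1]
opening: 1.0
grasp_force: 0.0
```

Call:
{"api": "drive_tool", "payload": {
  "steps": [
    [87,-0.3,-0.3,0,0,0,-0.04],
    [87,-0.63,-0.62,0.005,0,0,-0.08]
  ]
}}

```text
time_s: 0.9
position: [0.4465, 0.3523, 0.2205]
tcp_rot: [[-0.984, -0.179, -0.001], [-0.179, 0.984, -0.0], [0.001, -0.0, -1.0]]
force: [0.4, 0.3, 0.1]
opening: 1.003
grasp_force: 0.0
```

Call:
{"api": "drive_tool", "payload": {
  "steps": [
    [87,0.06,-0.35,0.05,0,0,-0.02],
    [87,0.13,-0.7,0.1,0,0,-0.045],
    [87,0.19,-1,0.16,0,0,-0.067]
  ]
}}

```text
time_s: 1.2
position: [0.4441, 0.2296, 0.2011]
tcp_rot: [[-0.962, -0.275, -0.001], [-0.275, 0.962, -0.001], [0.001, -0.0, -1.0]]
force: [0.3, -0.3, 0.3]
opening: 1.002
grasp_force: 0.0
```

Call:
{"api": "drive_tool", "payload": {
  "steps": [
    [87,0.1,-0.35,0.06,0,0,-0.02],
    [87,0.2,-0.7,0.11,0,0,-0.045],
    [87,0.296,-1,0.163,0,0,-0.068]
  ]
}}

```text
time_s: 1.5
position: [0.4427, 0.1048, 0.1817]
tcp_rot: [[-0.928, -0.372, -0.0], [-0.372, 0.928, -0.0], [0.0, -0.0, -1.0]]
force: [0.4, 0.4, -0.5]
opening: 0.998
grasp_force: 0.0
```

Call:
{"api": "drive_tool", "payload": {
  "steps": [
    [87,0.14,-0.35,0.06,0,0,-0.02],
    [87,0.28,-0.7,0.11,0,0,-0.045],
    [87,0.43,-1,0.17,0,0,-0.07],
    [87,0.43,-1,0.17,0,0,-0.07]
  ]
}}

```text
time_s: 1.9
position: [0.4396, -0.0281, 0.1609]
tcp_rot: [[-0.888, -0.461, -0.001], [-0.461, 0.888, -0.001], [0.001, -0.0, -1.0]]
force: [0.4, 0.0, 0.2]
opening: 0.998
grasp_force: 0.0
```

```bash
python3 - <<'E'
from plan import *
a=plan([([.4435,-.029,.019],down(120),87,30,1),([.4435,-.029,.019],down(120),55,30,5),([.4435,-.029,.135],down(120),55,30,1),([.627,.0694,.135],down(95),55,30,2)])
E
```

```text
[[87,-0.006,-0.004,0.25,0,0,-0.006],[87,-0.011,-0.009,0.5,0,0,-0.013],[87,-0.017,-0.013,0.75,0,0,-0.019],[87,-0.0224,-0.0177,0.9995,-0.0002,-0.0006,-0.0253]]
[[87,-0.0038,-0.0034,0.1831,-0.0001,-0.0001,-0.0046],[87,-0.0038,-0.0034,0.1831,-0.0001,-0.0001,-0.0046]]
-- reach [ 0.4435 -0.029   0.019 ]
[[55,0,0,0,0,0,0],[55,0,0,0,0,0,0],[55,0,0,0,0,0,0],[55,0,0,0,0,0,0],[55,0,0,0,0,0,0],[55,0,0,0,0,0,0]]
-- reach [ 0.4435 -0.029   0.019 ]
[[55,0,0,-0.242,0,0,0],[55,0,0,-0.483,0,0,0],[55,0,0,-0.725,0,0,0],[55,0,0.0001,-0.9667,0,0,0],[55,0,0.0001,-0.9667,0,0,0]]
-- reach [ 0.4435 -0.029   0.135 ]
[[55,-0.25,-0.008,0,0,0,0.042],[55,-0.5,-0.016,0,0,0,0.084],[55,-0.75,-0.024,0,0,0,0.126],[55,-0.9995,-0.0314,0,0,0,0.1676]]
[[55,-0.239,0.053,0,0,0,0.041],[55,-0.478,0.107,0,0,0,0.082],[55,-0.7174,0.1605,0,0,0,0.1233],[55,-0.7174,0.1605,0,0,0,0.1233],[55,-0.7174,0.1605,0,0,0,0.1233]]
-- reach [0.627  0.0694 0.135 ]
```

Call:
{"api": "drive_tool", "payload": {
  "steps": [
    [87,-0.006,-0.004,0.25,0,0,-0.006],
    [87,-0.011,-0.009,0.5,0,0,-0.013],
    [87,-0.017,-0.013,0.75,0,0,-0.019],
    [87,-0.022,-0.018,1,0,0,-0.025]
  ]
}}

```text
time_s: 2.3
position: [0.4431, -0.0239, 0.0407]
tcp_rot: [[-0.867, -0.499, 0.001], [-0.499, 0.867, 0.0], [-0.0, -0.0, -1.0]]
force: [-0.3, 0.9, 0.4]
opening: 1.001
grasp_force: 0.0
```

Call:
{"api": "drive_tool", "payload": {
  "steps": [
    [87,-0.004,-0.003,0.183,0,0,-0.005],
    [87,-0.004,-0.003,0.183,0,0,-0.005],
    [40,-0.004,-0.003,0.183,0,0,-0.005],
    [40,-0.004,-0.003,0.183,0,0,-0.005],
    [40,-0.004,-0.003,0.183,0,0,-0.005],
    [40,-0.004,-0.003,0.183,0,0,-0.005],
    [40,-0.004,-0.003,0.183,0,0,-0.005]
  ]
}}

```text
time_s: 3.0
position: [0.4446, -0.0251, 0.0207]
tcp_rot: [[-0.863, -0.505, 0.003], [-0.505, 0.863, -0.001], [-0.002, -0.002, -1.0]]
force: [0.3, -0.9, 6.3]
opening: 0.682
grasp_force: 27.7
```

Call:
{"api": "drive_tool", "payload": {
  "steps": [
    [40,0,0,-0.15,0,0,0],
    [40,0,0,-0.4,0,0,0],
    [40,0,0,-0.7,0,0,0],
    [40,0,0,-0.967,0,0,0],
    [40,0,0,-0.967,0,0,0]
  ]
}}

```text
time_s: 3.5
position: [0.4456, -0.0252, 0.1392]
tcp_rot: [[-0.863, -0.505, 0.008], [-0.505, 0.863, -0.002], [-0.005, -0.006, -1.0]]
force: [-0.2, 0.3, -0.7]
opening: 0.683
grasp_force: 27.8
```

```bash
python3 - <<'E'
from plan import *
s=read_state();print(s["position"],s["force"])
a=plan([([.627,.0694,.135],down(95),40,30,3)])
E
```

```text
[ 0.44562856 -0.02522903  0.13917441] [-0.21293559  0.33754371 -0.72381308]
[[40,-0.2,-0.01,0.005,0,0.001,0.035],[40,-0.4,-0.02,0.01,-0.001,0.001,0.069],[40,-0.6,-0.029,0.016,-0.001,0.002,0.104],[40,-0.8,-0.039,0.021,-0.001,0.002,0.139],[40,-0.9995,-0.0488,0.0262,-0.0018,0.0026,0.1732]]
[[40,-0.229,0.049,0.005,0,0.001,0.041],[40,-0.459,0.098,0.011,-0.001,0.001,0.081],[40,-0.6883,0.1474,0.0158,-0.0013,0.0019,0.1218],[40,-0.6883,0.1474,0.0158,-0.0013,0.0019,0.1218],[40,-0.6883,0.1474,0.0158,-0.0013,0.0019,0.1218],[40,-0.6883,0.1474,0.0158,-0.0013,0.0019,0.1218]]
-- reach [0.627  0.0694 0.135 ]
```

Call:
{"api": "drive_tool", "payload": {
  "steps": [
    [40,-0.15,-0.01,0.005,0,0,0.02],
    [40,-0.35,-0.02,0.01,0,0,0.06],
    [40,-0.6,-0.03,0.016,0,0,0.1],
    [40,-0.8,-0.04,0.02,0,0,0.14],
    [40,-1,-0.049,0.026,-0.002,0.002,0.173]
  ]
}}

```text
time_s: 4.0
position: [0.5495, 0.0317, 0.1312]
tcp_rot: [[-0.964, -0.265, -0.007], [-0.265, 0.964, 0.002], [0.006, 0.004, -1.0]]
force: [-0.3, -0.4, -2.0]
opening: 0.679
grasp_force: 27.8
```

Call:
{"api": "drive_tool", "payload": {
  "steps": [
    [40,-0.229,0.049,0.005,0,0,0.04],
    [40,-0.46,0.1,0.011,0,0,0.08],
    [40,-0.62,0.13,0.014,0,0,0.11],
    [40,-0.688,0.147,0.016,-0.001,0.002,0.122],
    [40,-0.688,0.147,0.016,-0.001,0.002,0.122],
    [40,-0.688,0.147,0.016,-0.001,0.002,0.122]
  ]
}}

```text
time_s: 4.6
position: [0.6231, 0.0696, 0.1294]
tcp_rot: [[-0.996, -0.088, -0.011], [-0.088, 0.996, 0.002], [0.01, 0.003, -1.0]]
force: [-0.1, 0.2, -0.8]
opening: 0.681
grasp_force: 27.8
```

```bash
python3 - <<'E'
from plan import *
s=read_state();print(s["position"],s["force"],s["opening"])
a=plan([([.627,.0694,.026],down(95),40,25,1),([.627,.0694,.026],down(95),76,25,3),([.627,.0694,.14],down(95),76,40,1)])
E
```

```text
[0.62311943 0.06963237 0.12943712] [-0.09217367  0.23037675 -0.76438652] 0.6813831994866691
[[40,-0.008,-0.002,0.172,0,-0.001,0],[40,-0.016,-0.003,0.345,0.001,-0.003,0],[40,-0.025,-0.005,0.517,0.001,-0.004,0],[40,-0.033,-0.006,0.689,0.002,-0.006,0],[40,-0.041,-0.0077,0.8616,0.0023,-0.0069,0.0003],[40,-0.041,-0.0077,0.8616,0.0023,-0.0069,0.0003]]
-- reach [0.627  0.0694 0.026 ]
[[76,0,0,0,0,0,0],[76,0,0,0,0,0,0],[76,0,0,0,0,0,0],[76,0,0,0,0,0,0]]
-- reach [0.627  0.0694 0.026 ]
[[76,0,0,-0.317,0,0,0],[76,0,0,-0.633,0,0,0],[76,0,0,-0.95,0,0,0],[76,0,0,-0.95,0,0,0]]
-- reach [0.627  0.0694 0.14  ]
```

Call:
{"api": "drive_tool", "payload": {
  "steps": [
    [40,-0.008,-0.002,0.172,0,0,0],
    [40,-0.016,-0.003,0.345,0,0,0],
    [40,-0.025,-0.005,0.52,0,0,0],
    [40,-0.033,-0.006,0.69,0,0,0],
    [40,-0.04,-0.008,0.8,0.002,-0.007,0],
    [40,-0.04,-0.008,0.85,0.002,-0.007,0],
    [40,-0.04,-0.008,0.85,0.002,-0.007,0]
  ]
}}

```text
time_s: 5.3
position: [0.6275, 0.0692, 0.0277]
tcp_rot: [[-0.996, -0.087, 0.0], [-0.087, 0.996, 0.001], [-0.001, 0.001, -1.0]]
force: [1.4, 0.3, -1.2]
opening: 0.679
grasp_force: 27.8
```

Call:
{"api": "drive_tool", "payload": {
  "steps": [
    [75,0,0,0,0,0,0],
    [75,0,0,0,0,0,0],
    [75,0,0,0,0,0,0]
  ]
}}

```text
time_s: 5.6
position: [0.6299, 0.0695, 0.0296]
tcp_rot: [[-0.996, -0.087, 0.006], [-0.087, 0.996, 0.0], [-0.006, -0.0, -1.0]]
force: [-0.2, 0.1, 0.4]
opening: 0.833
grasp_force: 0.0
```

Call:
{"api": "drive_tool", "payload": {
  "steps": [
    [75,0,0,-0.25,0,0,0],
    [75,0,0,-0.6,0,0,0],
    [75,0,0,-0.95,0,0,0],
    [75,0,0,-1,0,0,0]
  ]
}}

```text
time_s: 6.0
position: [0.6327, 0.0695, 0.155]
tcp_rot: [[-0.996, -0.088, 0.016], [-0.088, 0.996, -0.0], [-0.016, -0.002, -1.0]]
force: [0.4, 0.3, -0.2]
opening: 0.861
grasp_force: 0.0
```

```bash
python3 - <<'E'
from h import *; from plan import *
s=read_state();print(s["time_s"],s["position"],s["force"],s["opening"])
a=plan([([.618,-.2525,.17],down(20.9),87,40,2),([.618,-.2525,.028],down(20.9),87,30,2),([.618,-.2525,.028],down(20.9),40,30,5),([.618,-.2525,.14],down(20.9),40,30,2)])
E
```

```text
6.0 [0.632719   0.06945872 0.15503734] [ 0.41491823  0.29110783 -0.20200951] 0.8611716412875925
[[87,0.033,-0.25,-0.012,0.001,0.001,0.081],[87,0.067,-0.5,-0.024,0.001,0.002,0.162],[87,0.1,-0.75,-0.035,0.002,0.003,0.243],[87,0.1333,-0.9995,-0.0471,0.0022,0.0037,0.3238]]
[[87,-0.074,-0.2,-0.009,0,0.001,0.068],[87,-0.147,-0.4,-0.019,0.001,0.002,0.137],[87,-0.221,-0.6,-0.028,0.001,0.002,0.205],[87,-0.294,-0.8,-0.038,0.002,0.003,0.274],[87,-0.3681,-0.9995,-0.047,0.0023,0.0039,0.342]]
[[87,-0.155,-0.132,-0.009,0,0.001,0.066],[87,-0.311,-0.265,-0.018,0.001,0.002,0.131],[87,-0.4664,-0.397,-0.0273,0.0014,0.0023,0.1966],[87,-0.4664,-0.397,-0.0273,0.0014,0.0023,0.1966],[87,-0.4664,-0.397,-0.0273,0.0014,0.0023,0.1966]]
-- reach [ 0.618  -0.2525  0.17  ]
[[87,0,0,0.25,0,0,0],[87,0,0,0.5,0,0,0],[87,0,0,0.75,0,0,0],[87,0,0,0.9995,0,0,0]]
[[87,0,0,0.1838,0,0,0],[87,0,0,0.1838,0,0,0],[87,0,0,0.1838,0,0,0]]
-- reach [ 0.618  -0.2525  0.028 ]
[[40,0,0,0,0,0,0],[40,0,0,0,0,0,0],[40,0,0,0,0,0,0],[40,0,0,0,0,0,0],[40,0,0,0,0,0,0],[40,0,0,0,0,0,0]]
-- reach [ 0.618  -0.2525  0.028 ]
[[40,0,0,-0.233,0,0,0],[40,0,0,-0.467,0,0,0],[40,0,0,-0.7,0,0,0],[40,0,0,-0.9333,0,0,0],[40,0,0,-0.9333,0,0,0],[40,0,0,-0.9333,0,0,0]]
-- reach [ 0.618  -0.2525  0.14  ]
```

Call:
{"api": "drive_tool", "payload": {
  "steps": [
    [87,0.03,-0.25,-0.012,0,0,0.08],
    [87,0.07,-0.5,-0.024,0,0,0.16],
    [87,0.1,-0.75,-0.035,0,0,0.243],
    [87,0.133,-1,-0.047,0.002,0.004,0.324]
  ]
}}

```text
time_s: 6.4
position: [0.6226, -0.0523, 0.1542]
tcp_rot: [[-0.92, 0.393, -0.003], [0.393, 0.92, -0.002], [0.002, -0.003, -1.0]]
force: [0.6, -0.6, 0.0]
opening: 0.995
grasp_force: 0.0
```

Call:
{"api": "drive_tool", "payload": {
  "steps": [
    [87,-0.074,-0.2,-0.01,0,0,0.07],
    [87,-0.147,-0.4,-0.02,0,0,0.14],
    [87,-0.22,-0.6,-0.03,0,0,0.205],
    [87,-0.294,-0.8,-0.04,0,0,0.27],
    [87,-0.368,-1,-0.047,0.002,0.004,0.342]
  ]
}}

```text
time_s: 6.9
position: [0.6168, -0.18, 0.1599]
tcp_rot: [[-0.609, 0.793, -0.01], [0.793, 0.609, -0.0], [0.006, -0.008, -1.0]]
force: [0.5, -0.4, 0.5]
opening: 1.0
grasp_force: 0.0
```

Call:
{"api": "drive_tool", "payload": {
  "steps": [
    [87,-0.155,-0.132,-0.01,0,0,0.066],
    [87,-0.31,-0.265,-0.02,0,0,0.13],
    [87,-0.466,-0.397,-0.027,0.002,0.002,0.197],
    [87,-0.466,-0.397,-0.027,0.002,0.002,0.197],
    [87,-0.466,-0.397,-0.027,0.002,0.002,0.197]
  ]
}}

```text
time_s: 7.4
position: [0.6135, -0.2525, 0.1629]
tcp_rot: [[-0.356, 0.935, -0.014], [0.935, 0.356, 0.002], [0.007, -0.012, -1.0]]
force: [0.6, -0.3, -0.4]
opening: 1.0
grasp_force: 0.0
```

Call:
{"api": "drive_tool", "payload": {
  "steps": [
    [87,0,0,0.25,0,0,0],
    [87,0,0,0.5,0,0,0],
    [87,0,0,0.65,0,0,0],
    [87,0,0,0.65,0,0,0],
    [87,0,0,0.65,0,0,0]
  ]
}}

```text
time_s: 7.9
position: [0.613, -0.2512, 0.0853]
tcp_rot: [[-0.357, 0.934, -0.014], [0.934, 0.357, 0.001], [0.006, -0.012, -1.0]]
force: [1.0, 0.4, 0.6]
opening: 0.998
grasp_force: 0.0
```

```bash
python3 - <<'E'
from h import *; from plan import *
s=read_state();print(s["time_s"],s["position"],s["force"],s["opening"])
c=optics.capture("top"); W=cloud(c); np.savez("top1.npz",**c)
p=pick(W,(385,135,440,185),.042,.06);print(len(p),rect(p[:,:2]))
p=pick(W,(260,115,350,195),.055,.0755,cv2.inRange(cv2.cvtColor(c["color"],cv2.COLOR_BGR2HSV),(25,40,10),(60,255,140))>0);print("avo",len(p),p.mean(0),np.percentile(p[:,2],99))
cv2.imwrite("pics/t1.png",cv2.resize(c["color"][100:280,240:460],None,fx=3,fy=3))
a=plan([([.618,-.2525,.028],down(20.9),87,30,2)])
E
```

```text
7.9 [ 0.61297052 -0.25122469  0.08526248] [1.0256779  0.39975516 0.55698897] 0.9981090263632394
224 [ 621.3 -222.9   80.8   39.3  -22.6]
avo 552 [0.61998568 0.07175118 0.06699482] 0.07462178111803293
[[87,-0.01,0.019,0.242,-0.004,-0.001,0],[87,-0.0202,0.0375,0.4841,-0.0074,-0.003,0.0002],[87,-0.0202,0.0375,0.4841,-0.0074,-0.003,0.0002],[87,-0.0202,0.0375,0.4841,-0.0074,-0.003,0.0002]]
-- reach [ 0.618  -0.2525  0.028 ]
```

View pics/t1.png

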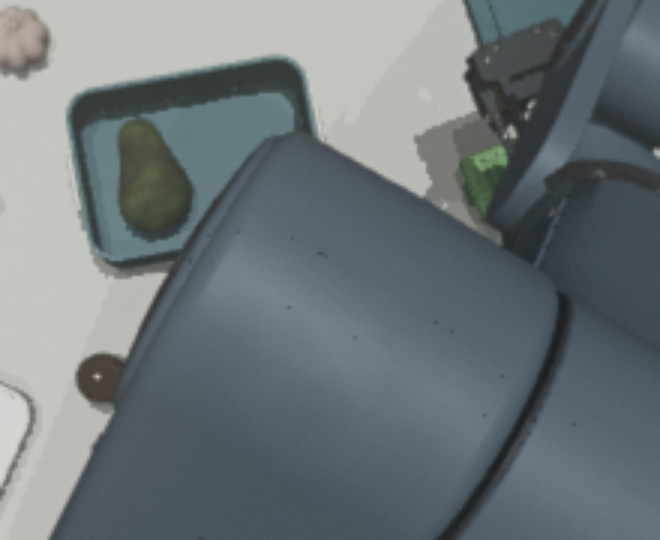

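The picture shows the avocado lying along the box's x axis in its left half at (155,180), with the arm over the tub at (485,175). Next I grip the tub.

Call:
{"api": "drive_tool", "payload": {
  "steps": [
    [87,-0.01,0.02,0.24,-0.004,-0.001,0],
    [87,-0.02,0.038,0.4,-0.007,-0.003,0],
    [87,-0.02,0.038,0.484,-0.007,-0.003,0],
    [40,-0.02,0.038,0.484,-0.007,-0.003,0],
    [40,-0.02,0.038,0.484,-0.007,-0.003,0],
    [40,-0.02,0.038,0.484,-0.007,-0.003,0],
    [40,-0.02,0.038,0.484,-0.007,-0.003,0],
    [40,-0.02,0.038,0.484,-0.007,-0.003,0]
  ]
}}

```text
time_s: 8.75
position: [0.6182, -0.2535, 0.0283]
tcp_rot: [[-0.355, 0.935, 0.001], [0.935, 0.355, -0.001], [-0.001, 0.0, -1.0]]
force: [0.6, 0.4, 3.6]
opening: 0.709
grasp_force: 30.0
```

Call:
{"api": "drive_tool", "payload": {
  "steps": [
    [40,0,0,-0.1,0,0,0],
    [40,0,0,-0.3,0,0,0],
    [40,0,0,-0.6,0,0,0],
    [40,0,0,-0.9,0,0,0],
    [40,0,0,-0.95,0,0,0],
    [40,0,0,-0.95,0,0,0]
  ]
}}

```text
time_s: 9.35
position: [0.618, -0.2535, 0.1429]
tcp_rot: [[-0.356, 0.935, 0.001], [0.935, 0.356, -0.001], [-0.002, 0.0, -1.0]]
force: [-0.5, 1.2, -2.1]
opening: 0.711
grasp_force: 30.0
```

```bash
python3 - <<'E'
from plan import *
s=read_state();print(s["time_s"],s["position"],s["force"],s["opening"])
b=np.radians(9.5); q=np.array([.634,.028])-.050*np.array([-np.sin(b),np.cos(b)]); print(q)
a=plan([([*q,.145],down(9.5),40,25,3)])
E
```

```text
9.35 [ 0.61796327 -0.25347588  0.14291842] [-0.54552409  1.17138613 -2.05112446] 0.7114543311647554
[ 0.64225238 -0.02131428]
[[40,0.167,0.084,-0.002,0,0,0.013],[40,0.333,0.168,-0.004,0,0,0.025],[40,0.5,0.252,-0.006,0,0,0.038],[40,0.666,0.337,-0.008,0,0,0.051],[40,0.833,0.421,-0.01,0,0.001,0.063],[40,0.9995,0.5049,-0.0115,0.0001,0.0006,0.0759]]
[[40,0.194,0.072,-0.002,0,0,0.014],[40,0.387,0.143,-0.004,0,0,0.028],[40,0.581,0.215,-0.006,0,0,0.042],[40,0.7743,0.2861,-0.0079,0.0001,0.0005,0.0559],[40,0.7743,0.2861,-0.0079,0.0001,0.0005,0.0559],[40,0.7743,0.2861,-0.0079,0.0001,0.0005,0.0559],[40,0.7743,0.2861,-0.0079,0.0001,0.0005,0.0559]]
-- reach [ 0.6423 -0.0213  0.145 ]
```

Call:
{"api": "drive_tool", "payload": {
  "steps": [
    [40,0.1,0.05,-0.002,0,0,0.01],
    [40,0.27,0.13,-0.004,0,0,0.02],
    [40,0.46,0.23,-0.006,0,0,0.035],
    [40,0.65,0.33,-0.008,0,0,0.05],
    [40,0.83,0.42,-0.01,0,0,0.063],
    [40,1,0.505,-0.012,0,0,0.076]
  ]
}}

```text
time_s: 9.95
position: [0.6295, -0.1176, 0.1399]
tcp_rot: [[-0.246, 0.969, -0.007], [0.969, 0.246, 0.002], [0.004, -0.006, -1.0]]
force: [0.7, 0.0, -0.9]
opening: 0.704
grasp_force: 30.0
```

Call:
{"api": "drive_tool", "payload": {
  "steps": [
    [40,0.19,0.07,-0.002,0,0,0.014],
    [40,0.38,0.14,-0.004,0,0,0.028],
    [40,0.58,0.215,-0.006,0,0,0.042],
    [40,0.7,0.26,-0.007,0,0,0.05],
    [40,0.774,0.286,-0.008,0,0,0.056],
    [40,0.774,0.286,-0.008,0,0,0.056],
    [40,0.774,0.286,-0.008,0,0,0.056]
  ]
}}

```text
time_s: 10.65
position: [0.6411, -0.0213, 0.1425]
tcp_rot: [[-0.165, 0.986, -0.004], [0.986, 0.165, 0.0], [0.001, -0.004, -1.0]]
force: [-0.4, -0.5, -1.6]
opening: 0.708
grasp_force: 30.0
```

```bash
python3 - <<'E'
from plan import *
s=read_state();print(s["time_s"],s["position"],s["force"],s["opening"])
a=plan([([.6423,-.0213,.033],down(9.5),40,25,2)])
E
```

```text
10.65 [ 0.64108648 -0.02129395  0.14248577] [-0.36787405 -0.4577277  -1.59799403] 0.7082892423533091
[[40,0,0.003,0.182,0,0,0],[40,-0.001,0.005,0.365,-0.001,0,0],[40,-0.001,0.008,0.547,-0.001,0,0],[40,-0.002,0.011,0.73,-0.002,0,0],[40,-0.0024,0.0133,0.9123,-0.0025,-0.0005,0],[40,-0.0024,0.0133,0.9123,-0.0025,-0.0005,0],[40,-0.0024,0.0133,0.9123,-0.0025,-0.0005,0]]
-- reach [ 0.6423 -0.0213  0.033 ]
```

Call:
{"api": "drive_tool", "payload": {
  "steps": [
    [40,0,0.003,0.18,0,0,0],
    [40,0,0.005,0.365,0,0,0],
    [40,0,0.008,0.55,0,0,0],
    [40,-0.002,0.011,0.73,-0.002,0,0],
    [40,-0.002,0.013,0.85,-0.002,0,0],
    [40,-0.002,0.013,0.91,-0.002,0,0],
    [40,-0.002,0.013,0.91,-0.002,0,0]
  ]
}}

```text
time_s: 11.35
position: [0.6429, -0.0214, 0.0337]
tcp_rot: [[-0.164, 0.986, 0.0], [0.986, 0.164, 0.001], [0.001, 0.0, -1.0]]
force: [-0.6, -0.5, -1.7]
opening: 0.704
grasp_force: 30.0
```

Call:
{"api": "drive_tool", "payload": {
  "steps": [
    [80,0,0,0,0,0,0],
    [80,0,0,0,0,0,0],
    [80,0,0,0,0,0,0]
  ]
}}

```text
time_s: 11.65
position: [0.6438, -0.0209, 0.0353]
tcp_rot: [[-0.165, 0.986, 0.003], [0.986, 0.165, 0.0], [-0.0, 0.003, -1.0]]
force: [-0.1, 0.1, 0.2]
opening: 0.879
grasp_force: 0.0
```

Call:
{"api": "drive_tool", "payload": {
  "steps": [
    [80,0,0,-0.25,0,0,0],
    [80,0,0,-0.6,0,0,0],
    [80,0,0,-1,0,0,0],
    [80,0,0,-1,0,0,0],
    [80,0,0,-1,0,0,0]
  ]
}}

```text
time_s: 12.15
position: [0.644, -0.021, 0.1566]
tcp_rot: [[-0.165, 0.986, 0.005], [0.986, 0.165, -0.0], [-0.001, 0.005, -1.0]]
force: [-0.2, 0.4, -0.5]
opening: 0.921
grasp_force: 0.0
```

```bash
python3 - <<'E'
from plan import *
s=read_state();print(s["time_s"],s["position"],s["force"],s["opening"])
a=plan([([.400,.302,.17],down(66),30,40,3)])
E
```

```text
12.15 [ 0.64399262 -0.02098523  0.15657746] [-0.16476204  0.38662839 -0.50621515] 0.9213906413645258
[[30,0.25,-0.13,-0.01,0,0,-0.055],[30,0.5,-0.261,-0.021,0,0,-0.11],[30,0.75,-0.391,-0.031,0.001,0.001,-0.165],[30,0.9995,-0.5217,-0.0412,0.001,0.0008,-0.2198]]
[[30,0.25,-0.038,-0.009,0,0,-0.049],[30,0.5,-0.076,-0.018,0,0,-0.099],[30,0.75,-0.114,-0.027,0.001,0.001,-0.148],[30,0.9995,-0.1525,-0.0354,0.0009,0.0007,-0.197]]
[[30,0.25,0.036,-0.009,0,0,-0.049],[30,0.5,0.073,-0.017,0,0,-0.098],[30,0.75,0.109,-0.026,0.001,0.001,-0.148],[30,0.9995,0.1451,-0.0342,0.0009,0.0007,-0.1969]]
[[30,0.2032,0.0955,-0.0075,0.0002,0.0002,-0.0437],[30,0.2032,0.0955,-0.0075,0.0002,0.0002,-0.0437],[30,0.2032,0.0955,-0.0075,0.0002,0.0002,-0.0437],[30,0.2032,0.0955,-0.0075,0.0002,0.0002,-0.0437]]
-- reach [0.4   0.302 0.17 ]
```

Call:
{"api": "drive_tool", "payload": {
  "steps": [
    [30,0.25,-0.13,-0.01,0,0,-0.055],
    [30,0.5,-0.26,-0.02,0,0,-0.11],
    [30,0.75,-0.39,-0.03,0,0,-0.165],
    [30,1,-0.522,-0.041,0,0,-0.22]
  ]
}}

```text
time_s: 12.55
position: [0.559, 0.088, 0.1574]
tcp_rot: [[-0.478, 0.878, -0.003], [0.878, 0.478, 0.001], [0.002, -0.002, -1.0]]
force: [0.2, 0.6, -0.5]
opening: 0.642
grasp_force: 0.0
```

Call:
{"api": "drive_tool", "payload": {
  "steps": [
    [30,0.25,-0.038,-0.01,0,0,-0.05],
    [30,0.5,-0.076,-0.02,0,0,-0.1],
    [30,0.75,-0.114,-0.03,0,0,-0.15],
    [30,1,-0.153,-0.035,0,0,-0.197]
  ]
}}

```text
time_s: 12.95
position: [0.486, 0.1847, 0.1619]
tcp_rot: [[-0.713, 0.701, -0.003], [0.701, 0.713, 0.0], [0.002, -0.002, -1.0]]
force: [0.6, 0.3, -0.9]
opening: 0.359
grasp_force: 0.0
```

Call:
{"api": "drive_tool", "payload": {
  "steps": [
    [30,0.25,0.036,-0.01,0,0,-0.05],
    [30,0.5,0.073,-0.02,0,0,-0.1],
    [30,0.75,0.11,-0.03,0,0,-0.15],
    [30,1,0.145,-0.034,0,0,-0.197]
  ]
}}

```text
time_s: 13.35
position: [0.413, 0.2811, 0.1661]
tcp_rot: [[-0.886, 0.463, -0.002], [0.463, 0.886, -0.0], [0.002, -0.001, -1.0]]
force: [-0.1, 0.3, 0.4]
opening: 0.347
grasp_force: 0.0
```

Call:
{"api": "drive_tool", "payload": {
  "steps": [
    [30,0.203,0.095,-0.007,0,0,-0.044],
    [30,0.203,0.095,-0.007,0,0,-0.044],
    [30,0.203,0.095,-0.007,0,0,-0.044],
    [30,0.203,0.095,-0.007,0,0,-0.044]
  ]
}}

```text
time_s: 13.75
position: [0.399, 0.3015, 0.1676]
tcp_rot: [[-0.913, 0.407, 0.0], [0.407, 0.913, 0.0], [-0.0, 0.0, -1.0]]
force: [-0.6, 0.1, 0.4]
opening: 0.341
grasp_force: 0.0
```

```bash
python3 - <<'E'
from h import *; from plan import *
s=read_state();print(s["time_s"],s["position"],s["force"],s["opening"])
c=optics.capture("top"); W=cloud(c)
def edge(W,roi,lo,hi,n):
    p=pick(W,roi,lo,hi)[:,:2]; print(n,len(p),rect(p)); return p
edge(W,(255,110,358,198),.074,.082,"box")
edge(W,(150,195,262,292),.034,.042,"tray")
p=pick(W,(265,118,350,192),.046,.06,cv2.inRange(cv2.cvtColor(c["color"],cv2.COLOR_BGR2HSV),(45,80,60),(75,255,255))>0);print("tub",len(p),rect(p[:,:2]),p[:,2].mean())
np.savez("top2.npz",**c)
cv2.imwrite("pics/t2.png",cv2.resize(c["color"][100:290,140:370],None,fx=3,fy=3))
b=down(66)
a=plan([([.400,.302,.026],b,30,30,2)])
E
```

```text
13.75 [0.3990093  0.30145043 0.16764082] [-0.64829258  0.06061466  0.41062312] 0.3410525567767336
box 482 [634.4  26.1 216.7 152.7 -80.2]
tray 351 [400.5 302.4 214.1 152.1  65.5]
tub 6 [627.   14.3  45.    8.6  23.5] 0.05443404322754694
[[30,-0.001,0.001,0.25,0,0,0],[30,-0.001,0.003,0.5,0,0,0],[30,-0.002,0.004,0.75,0,0,0],[30,-0.0027,0.0057,0.9995,0.0002,0.0002,-0.0005]]
[[30,-0.0005,0.0011,0.1823,0.0001,0,-0.0001],[30,-0.0005,0.0011,0.1823,0.0001,0,-0.0001],[30,-0.0005,0.0011,0.1823,0.0001,0,-0.0001]]
-- reach [0.4   0.302 0.026]
```

View pics/t2.png

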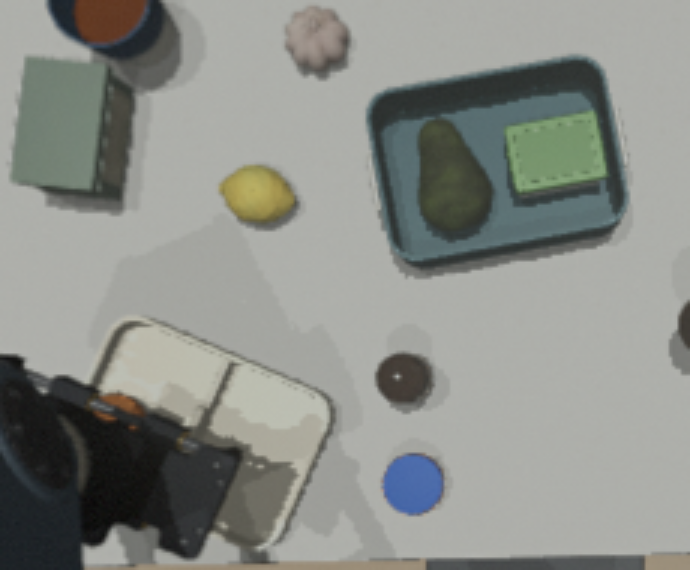

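The picture shows the avocado and tub side by side in the box, with the tub at (558,153), and the gripper over the tray. Next I refine the box and tray edges, because the lugs bias the fitted rectangle, while I descend to the tab.

```bash
python3 - <<'E'
from h import *
def edges(W,roi,lo,hi,c0,yaw,hx,hy,tag):
    p=pick(W,roi,lo,hi)[:,:2]*1000; r=np.radians(yaw)
    q=(p-c0)@np.array([[np.cos(r),-np.sin(r)],[np.sin(r),np.cos(r)]])
    # per-bin extremes along each side
    out={}
    for name,ax,sgn,h,o in(("+x",0,1,hx,hy),("-x",0,-1,hx,hy),("+y",1,1,hy,hx),("-y",1,-1,hy,hx)):
        s=q[(q[:,ax]*sgn>h-12)&(np.abs(q[:,1-ax])<o-18)]
        b=np.floor(s[:,1-ax]/6).astype(int); cs=[];es=[]
        for k in np.unique(b):
            g=s[b==k]; cs.append((k+.5)*6); es.append((g[:,ax]*sgn).max())
        es=np.array(es);cs=np.array(cs); 
        m=np.abs(es-np.median(es))<3
        out[name]=(np.median(es),np.polyfit(cs[m],es[m]*sgn,1)[0]*57.3)
        print(tag,name,"med %.1f slope %.2f"%out[name],np.round(es,0).astype(int))
    ex=(out["+x"][0]-out["-x"][0])/2; ey=(out["+y"][0]-out["-y"][0])/2
    print(tag,"offset",round(ex,1),round(ey,1),"centre",np.round(c0+np.array([[np.cos(r),-np.sin(r)],[np.sin(r),np.cos(r)]])@[ex,ey],1))
T0=cloud(dict(np.load("top0.npz")));T2=cloud(dict(np.load("top2.npz")))
for W,t in((T0,"box0"),(T2,"box2")): edges(W,(250,105,362,202),.070,.088,np.array([634,28.]),9.5,76,106,t)
edges(T0,(150,195,262,292),.030,.046,np.array([400.,302.]),-24,76,106,"tray0")
E
```

```text
box0 +x med 75.1 slope -0.05 [74 76 74 76 74 76 76 75 76 75 75 75 75 76 74 76 76 75 76 74 76 74 75 76
 75 76 74 75 76 74]
box0 -x med 75.8 slope -0.10 [74 76 75 76 75 76 76 76 76 75 76 76 76 76 76 76 76 76 76 75 76 75 76 76
 76 76 76 76 76 74]
box0 +y med 106.2 slope 0.09 [106 105 105 106 105 106 112 110 112 109 110 112 110 110 105 106 105 107
 106 105]
box0 -y med 106.8 slope -0.67 [104 105 104 105 105 111 112 110 111 109 110 109 108 111 109 105 104 105
 106 104]
box0 offset -0.3 -0.3 centre [633.7  27.7]
box2 +x med 75.2 slope -0.09 [75 76 75 76 74 75 76 75 76 75 76 75 75 76 74 76 76 75 75 75 76 74 75 76
 74 76 74 75 75 74]
box2 -x med 75.8 slope -0.01 [74 76 75 76 75 76 76 76 76 75 76 76 76 76 76 76 76 76 76 76 76 76 76 76
 75 76 75 76 76 74]
box2 +y med 106.2 slope 0.02 [106 105 105 106 105 106 111 110 112 105 113 111 113 112 111 106 105 106
 106 105]
box2 -y med 105.7 slope -0.01 [105 105 104 105 106 105 109 110 110 106 111 112 110 109 109 105 104 105
 106 104]
box2 offset -0.3 0.3 centre [633.6  28.2]
tray0 +x med 75.6 slope 0.26 [75 75 75 75 75 75 75 75 76 76 76 75 76 76 76 76 76 76 76 76 75 76 76 76
 76 76 76 76 75 76]
tray0 -x med 75.5 slope -0.05 [76 75 75 75 76 76 76 75 76 75 75 76 76 75 74 76 75 74 75 75 77 76 75 76
 76 76 77 75 75 74]
tray0 +y med 106.2 slope -0.85 [105 108 106 108 107 106 106 107 106 106 108 107 106 106 107 107 105 104
 105 104]
tray0 -y med 106.1 slope -0.25 [105 106 106 106 106 106 106 106 106 106 106 106 106 106 106 106 106 107
 107 105]
tray0 offset 0.1 0.1 centre [400.1 302. ]
```

Call:
{"api": "drive_tool", "payload": {
  "steps": [
    [30,-0.001,0.001,0.25,0,0,0],
    [30,-0.001,0.003,0.5,0,0,0],
    [30,-0.002,0.004,0.75,0,0,0],
    [30,-0.003,0.006,0.95,0,0,0],
    [30,-0.003,0.007,1,0,0,0],
    [30,-0.003,0.007,1,0,0,0]
  ]
}}

```text
time_s: 14.4
position: [0.3997, 0.302, 0.0475]
tcp_rot: [[-0.913, 0.408, -0.001], [0.408, 0.913, -0.0], [0.001, -0.0, -1.0]]
force: [0.4, -1.0, -0.0]
opening: 0.342
grasp_force: 0.0
```

Call:
{"api": "drive_tool", "payload": {
  "steps": [
    [30,0,0,0.12,0,0,0],
    [30,0,0,0.175,0,0,0],
    [30,0,0,0.175,0,0,0],
    [0,0,0,0.175,0,0,0],
    [0,0,0,0.175,0,0,0],
    [0,0,0,0.175,0,0,0],
    [0,0,0,0.175,0,0,0]
  ]
}}

```text
time_s: 15.1
position: [0.3999, 0.3031, 0.0277]
tcp_rot: [[-0.914, 0.407, 0.002], [0.407, 0.914, 0.001], [-0.001, 0.002, -1.0]]
force: [-0.1, -0.6, 2.1]
opening: 0.085
grasp_force: 30.0
```

Call:
{"api": "drive_tool", "payload": {
  "steps": [
    [0,0,0,-0.05,0,0,0],
    [0,0,0,-0.15,0,0,0],
    [0,0,0,-0.3,0,0,0],
    [0,0,0,-0.45,0,0,0],
    [0,0,0,-0.6,0,0,0],
    [0,0,0,-0.75,0,0,0],
    [0,0,0,-0.9,0,0,0],
    [0,0,0,-1,0,0,0]
  ]
}}

```text
time_s: 15.9
position: [0.3995, 0.3028, 0.1492]
tcp_rot: [[-0.914, 0.406, 0.002], [0.406, 0.914, 0.001], [-0.002, 0.002, -1.0]]
force: [-0.4, 0.4, -3.6]
opening: 0.089
grasp_force: 30.0
```

```bash
python3 - <<'E'
from plan import *
s=read_state();print(s["time_s"],s["position"],s["tcp_rot"],s["force"],s["moment"],s["opening"])
a=plan([([.400,.302,.165],down(66),0,20,1),([.6336,.0282,.165],down(99.65),0,20,4)])
E
```

```text
15.9 [0.39947692 0.30282228 0.1492024 ] [[-0.91387642  0.4059852   0.00243276]
 [ 0.40598913  0.91387682  0.00141042]
 [-0.00165064  0.00227663 -0.99999605]] [-0.39563819  0.41983627 -3.63597713] [-0.07490781  0.02220256 -0.00897073] 0.08879002551458325
[[0,-0.007,-0.0042,-0.1316,0.0015,0.0011,0.0005],[0,-0.007,-0.0042,-0.1316,0.0015,0.0011,0.0005]]
-- reach [0.4   0.302 0.165]
[[0,-0.143,-0.068,0,0,0,-0.021],[0,-0.286,-0.136,0,0,0,-0.041],[0,-0.428,-0.205,0,0,0,-0.062],[0,-0.571,-0.273,0,0,0,-0.083],[0,-0.714,-0.341,0,0,0,-0.103],[0,-0.857,-0.409,0,0,0,-0.124],[0,-0.9995,-0.4775,0,0,0,-0.1446]]
[[0,-0.125,-0.097,0,0,0,-0.021],[0,-0.25,-0.195,0,0,0,-0.041],[0,-0.375,-0.292,0,0,0,-0.062],[0,-0.5,-0.39,0,0,0,-0.083],[0,-0.625,-0.487,0,0,0,-0.103],[0,-0.75,-0.585,0,0,0,-0.124],[0,-0.875,-0.682,0,0,0,-0.145],[0,-0.9995,-0.7798,-0.0001,0,0,-0.1655]]
[[0,-0.096,-0.123,0,0,0,-0.02],[0,-0.191,-0.246,0,0,0,-0.041],[0,-0.287,-0.37,0,0,0,-0.061],[0,-0.3825,-0.4928,0,0,0,-0.0814],[0,-0.3825,-0.4928,0,0,0,-0.0814],[0,-0.3825,-0.4928,0,0,0,-0.0814],[0,-0.3825,-0.4928,0,0,0,-0.0814],[0,-0.3825,-0.4928,0,0,0,-0.0814]]
-- reach [0.6336 0.0282 0.165 ]
```

Call:
{"api": "drive_tool", "payload": {
  "steps": [
    [0,-0.03,-0.015,-0.05,0.001,0.001,0],
    [0,-0.11,-0.05,-0.1,0.001,0.001,-0.01],
    [0,-0.22,-0.1,-0.13,0.001,0.001,-0.03],
    [0,-0.35,-0.16,-0.13,0.001,0.001,-0.05],
    [0,-0.49,-0.23,-0.13,0.001,0.001,-0.07],
    [0,-0.63,-0.3,-0.13,0.001,0.001,-0.09],
    [0,-0.77,-0.37,-0.13,0.001,0.001,-0.11],
    [0,-0.91,-0.44,-0.13,0.001,0.001,-0.13]
  ]
}}

```text
time_s: 16.7
position: [0.4777, 0.2091, 0.1628]
tcp_rot: [[-0.975, 0.22, -0.002], [0.22, 0.975, -0.001], [0.002, -0.001, -1.0]]
force: [0.1, 0.4, -3.3]
opening: 0.094
grasp_force: 30.0
```

```bash
python3 - <<'E'
from plan import *
s=read_state();print(s["time_s"],s["position"],s["force"],s["opening"])
# commanded pose = last measured-settled + commanded rows
R0=np.array([[-.914,.406,.002],[.406,.914,.001],[-.002,.002,-1]])
p=np.array([.3995,.3028,.1492])+R0@(np.array([-.91,-.44,-.13])*.12); print(p)
Q=s["tcp_rot"]
a=plan([([.6336,.0282,.165],down(99.45),0,19,4)],start=(p,down(66.05+.13*1.5*57.3)))
E
```

```text
16.7 [0.4777386  0.2091408  0.16275224] [ 0.11250693  0.39408169 -3.3377755 ] 0.09373750191794372
[0.4778408 0.21019   0.1649128]
[[0,-0.125,-0.093,0,0,0,-0.02],[0,-0.25,-0.186,0,0,0,-0.04],[0,-0.375,-0.279,0,0,0,-0.061],[0,-0.5,-0.372,0,0,0,-0.081],[0,-0.625,-0.465,0,0,0,-0.101],[0,-0.75,-0.558,0,0,0,-0.121],[0,-0.875,-0.651,0,0,0,-0.141],[0,-0.9995,-0.744,-0.0005,0,0,-0.1614]]
[[0,-0.095,-0.116,0,0,0,-0.019],[0,-0.191,-0.232,0,0,0,-0.039],[0,-0.286,-0.348,0,0,0,-0.058],[0,-0.381,-0.463,0,0,0,-0.078],[0,-0.4768,-0.5792,-0.0002,0,0,-0.0972],[0,-0.4768,-0.5792,-0.0002,0,0,-0.0972],[0,-0.4768,-0.5792,-0.0002,0,0,-0.0972],[0,-0.4768,-0.5792,-0.0002,0,0,-0.0972]]
[[0,0,0,0,0,0,0]]
-- reach [0.6336 0.0282 0.165 ]
```

Call:
{"api": "drive_tool", "payload": {
  "steps": [
    [0,-0.125,-0.093,0,0,0,-0.02],
    [0,-0.25,-0.186,0,0,0,-0.04],
    [0,-0.375,-0.28,0,0,0,-0.06],
    [0,-0.5,-0.372,0,0,0,-0.08],
    [0,-0.625,-0.465,0,0,0,-0.1],
    [0,-0.75,-0.558,0,0,0,-0.12],
    [0,-0.875,-0.65,0,0,0,-0.14],
    [0,-1,-0.744,0,0,0,-0.161]
  ]
}}

```text
time_s: 17.5
position: [0.5749, 0.0956, 0.1625]
tcp_rot: [[-1.0, -0.019, -0.002], [-0.019, 1.0, -0.0], [0.002, -0.0, -1.0]]
force: [-1.0, 0.0, -2.2]
opening: 0.091
grasp_force: 30.0
```

Call:
{"api": "drive_tool", "payload": {
  "steps": [
    [0,-0.11,-0.135,0,0,0,-0.02],
    [0,-0.21,-0.26,0,0,0,-0.045],
    [0,-0.3,-0.365,0,0,0,-0.065],
    [0,-0.38,-0.46,0,0,0,-0.08],
    [0,-0.44,-0.53,0,0,0,-0.09],
    [0,-0.476,-0.579,0,0,0,-0.097],
    [0,-0.476,-0.579,0,0,0,-0.097],
    [0,-0.476,-0.579,0,0,0,-0.097]
  ]
}}

```text
time_s: 18.3
position: [0.6327, 0.0285, 0.1626]
tcp_rot: [[-0.987, -0.163, -0.002], [-0.163, 0.987, 0.0], [0.002, 0.001, -1.0]]
force: [-0.4, 0.1, -2.6]
opening: 0.088
grasp_force: 30.0
```

Call:
{"api": "drive_tool", "payload": {
  "steps": [
    [0,0,0,0,0,0,0],
    [0,0,0,0,0,0,0],
    [0,0,0,0,0,0,0]
  ]
}}

```text
time_s: 18.6
position: [0.6332, 0.0286, 0.1629]
tcp_rot: [[-0.987, -0.164, -0.001], [-0.164, 0.987, 0.0], [0.001, 0.0, -1.0]]
force: [1.0, 0.6, -2.5]
opening: 0.09
grasp_force: 30.0
```

```bash
python3 - <<'E'
from h import *; from plan import *
s=read_state();print(s["time_s"],s["position"],s["tcp_rot"],s["force"],s["opening"])
for n in("top","scene"):
    c=optics.capture(n); np.savez(n+"3.npz",**c)
    u=proj(c,[.634,.028,.13])[0].astype(int); W=cloud(c)
    im=c["color"][max(0,u[1]-70):u[1]+70,max(0,u[0]-90):u[0]+90]; cv2.imwrite(f"pics/{n}3.png",cv2.resize(im,None,fx=4,fy=4))
    if n=="top":
        p=pick(W,(max(0,u[0]-75),max(0,u[1]-70),u[0]+75,u[1]+70),.16,.182);print(len(p),rect(p[:,:2]))
a=plan([([.6336,.0282,.107],down(99.45),0,15,3)])
E
cd pics; python3 -c "
import cv2,numpy as np
a,b=cv2.imread('top3.png'),cv2.imread('scene3.png');h=min(len(a),len(b));o=np.hstack([a[:h],b[:h]]);cv2.imwrite('b3.png',cv2.resize(o,(800,int(800*h/o.shape[1]))))"
```

```text
18.6 [0.63319142 0.02857881 0.16290303] [[-9.86541048e-01 -1.63510868e-01 -9.78491815e-04]
 [-1.63510950e-01  9.86541519e-01  3.02604542e-06]
 [ 9.64828010e-04  1.62979444e-04 -9.99999521e-01]] [ 0.97789879  0.60351758 -2.54868147] 0.09013722718843419
165 [591.1 -97.2 235.2 131.2  47.6]
[[0,-0.001,-0.001,0.116,0,0,0],[0,-0.001,-0.001,0.233,0,0,0],[0,-0.002,-0.002,0.349,0,0,0],[0,-0.0025,-0.0022,0.4657,0.0001,-0.0006,-0.0006],[0,-0.0025,-0.0022,0.4657,0.0001,-0.0006,-0.0006],[0,-0.0025,-0.0022,0.4657,0.0001,-0.0006,-0.0006],[0,-0.0025,-0.0022,0.4657,0.0001,-0.0006,-0.0006]]
-- reach [0.6336 0.0282 0.107 ]
```

View pics/b3.png

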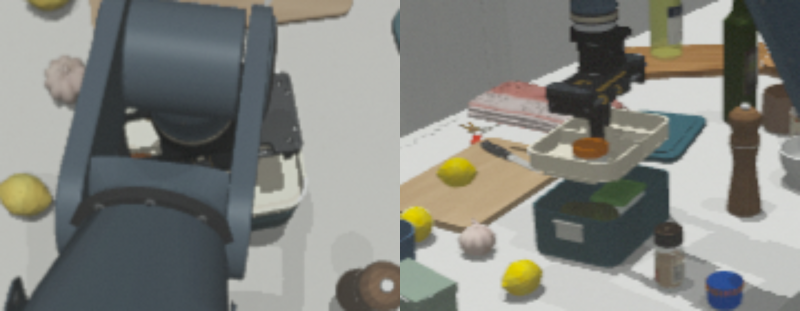

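The scene view shows the tray with its pot hanging level over the box at (600,145). I check its pose from the scene depth.

```bash
python3 - <<'E'
from h import *
c=dict(np.load("scene3.npz"));W=cloud(c)
hsv=cv2.cvtColor(c["color"],cv2.COLOR_BGR2HSV)
m=(hsv[...,1]<90)&(hsv[...,2]>110)
m&=(np.abs(W[...,0]-.634)<.12)&(np.abs(W[...,1]-.028)<.14)
for lo,hi in((.165,.185),(.167,.180),(.169,.178)):
    p=W[m&(W[...,2]>lo)&(W[...,2]<hi)]
    A=np.c_[p[:,:2]-[.634,.028],np.ones(len(p))];k=np.linalg.lstsq(A,p[:,2],rcond=None)[0];print(len(p),rect(p[:,:2]),"tilt",k)
b=c["color"]; mb=(np.abs(W[...,0]-.634)<.12)&(np.abs(W[...,1]-.028)<.14)
p=W[mb&(W[...,2]>.072)&(W[...,2]<.084)];print("box",len(p),rect(p[:,:2]))
E
```

```text
428 [632.8  33.  220.9 157.3 -79.6] tilt [0.00356886 0.00076794 0.17078434]
351 [633.3  33.1 221.2 156.9 -80.1] tilt [ 0.00262029 -0.00156088  0.17145333]
268 [633.6  33.2 221.5 156.6 -80.5] tilt [ 0.00523722 -0.00134273  0.17246286]
box 243 [634.8  31.3 225.1 158.2 -80.8]
```

Call:
{"api": "drive_tool", "payload": {
  "steps": [
    [0,-0.001,-0.001,0.116,0,0,0],
    [0,-0.001,-0.001,0.233,0,0,0],
    [0,-0.002,-0.002,0.35,0,0,0],
    [0,-0.002,-0.002,0.45,0,0,-0.001],
    [0,-0.002,-0.002,0.45,0,0,-0.001]
  ]
}}

```text
time_s: 19.2
position: [0.6316, 0.0281, 0.1057]
tcp_rot: [[-0.986, -0.164, -0.007], [-0.164, 0.986, 0.001], [0.007, 0.002, -1.0]]
force: [-0.4, 0.4, -3.4]
opening: 0.087
grasp_force: 30.0
```

```bash
python3 - <<'E'
from plan import *
a=plan([([.634,.028,.0965],down(99.45),0,3,2)])
E
```

```text
[[0,-0.005,-0.001,0.019,0,-0.001,0],[0,-0.01,-0.002,0.038,0.001,-0.002,0],[0,-0.015,-0.003,0.057,0.001,-0.003,0],[0,-0.0197,-0.0039,0.0763,0.0012,-0.0043,0.0001],[0,-0.0197,-0.0039,0.0763,0.0012,-0.0043,0.0001],[0,-0.0197,-0.0039,0.0763,0.0012,-0.0043,0.0001]]
-- reach [0.634  0.028  0.0965]
```

Call:
{"api": "drive_tool", "payload": {
  "steps": [
    [0,-0.02,-0.004,0,0.001,-0.004,0],
    [0,-0.02,-0.004,0.015,0.001,-0.004,0],
    [0,-0.02,-0.004,0.03,0.001,-0.004,0],
    [0,-0.02,-0.004,0.045,0.001,-0.004,0],
    [0,-0.02,-0.004,0.06,0.001,-0.004,0],
    [0,-0.02,-0.004,0.07,0.001,-0.004,0],
    [0,-0.02,-0.004,0.07,0.001,-0.004,0]
  ]
}}

```text
time_s: 19.9
position: [0.636, 0.0278, 0.1002]
tcp_rot: [[-0.986, -0.164, 0.005], [-0.164, 0.986, -0.001], [-0.005, -0.001, -1.0]]
force: [-0.2, 0.8, -2.8]
opening: 0.091
grasp_force: 30.0
```

Call:
{"api": "drive_tool", "payload": {
  "steps": [
    [0,0.012,0,0,0,0.003,0],
    [0,0.012,0,0.015,0,0.003,0],
    [0,0.012,0,0.025,0,0.003,0],
    [0,0.012,0,0.025,0,0.003,0]
  ]
}}

```text
time_s: 20.3
position: [0.6348, 0.0275, 0.0978]
tcp_rot: [[-0.986, -0.164, 0.001], [-0.164, 0.986, -0.001], [-0.001, -0.002, -1.0]]
force: [-1.1, 0.1, 1.3]
opening: 0.086
grasp_force: 30.0
```

Call:
{"api": "drive_tool", "payload": {
  "steps": [
    [28,0,0,0,0,0,0],
    [28,0,0,0,0,0,0],
    [28,0,0,0,0,0,0]
  ]
}}

```text
time_s: 20.6
position: [0.635, 0.0276, 0.0976]
tcp_rot: [[-0.986, -0.164, 0.002], [-0.164, 0.986, -0.001], [-0.001, -0.002, -1.0]]
force: [0.7, -0.6, -1.0]
opening: 0.264
grasp_force: 0.0
```

Call:
{"api": "drive_tool", "payload": {
  "steps": [
    [28,0,0,-0.1,0,0,0],
    [28,0,0,-0.4,0,0,0],
    [28,0,0,-0.8,0,0,0],
    [28,0,0,-1,0,0,0],
    [28,0,0,-1,0,0,0]
  ]
}}

```text
time_s: 21.1
position: [0.6379, 0.0275, 0.2235]
tcp_rot: [[-0.986, -0.165, 0.012], [-0.165, 0.986, -0.003], [-0.012, -0.005, -1.0]]
force: [0.4, -0.0, 0.6]
opening: 0.321
grasp_force: 0.0
```

```bash
python3 - <<'E'
from plan import *
s=read_state();print(s["time_s"],s["position"],s["joint_positions"],s["opening"])
def lean(e,l):   # tool leaning outward by l deg along e (az deg): y=closing outward
    a=np.radians(e);E=np.array([np.cos(a),np.sin(a),0]);U=np.array([0,0,1.]);l=np.radians(l)
    z=-np.cos(l)*U-np.sin(l)*E; y=np.cos(l)*E-np.sin(l)*U; return np.column_stack([np.cross(y,z),y,z])
def lean2(e,l): R=lean(e,l); R[:,:2]*=-1; return R
from scipy.optimize import least_squares
def ik(R,s2,j1,g):   # given forearm pitch and j1 -> j4,j5,j6
    M=(Ro.from_euler('z',np.radians(j1))*Ro.from_euler('y',np.radians(s2))).as_matrix().T@R
    j5=np.degrees(np.arccos(M[2,2])); j4=np.degrees(np.arctan2(M[1,2],M[0,2])); j6=np.degrees(np.arctan2(M[2,1],-M[2,0]))-90
    return np.round([j4,j5,(j6+180)%360-180])
for nm,L in(("y out",lean),("y in",lean2)):
    for e in(-125,-100,-80): print(nm,"pick e",e,ik(L(e,18),115,-40,0))
    for t in(0,30,60,85,95): print(nm,"pour tip",t,ik(L(-80.5,18-t),113,12,0), ik(L(-80.5,18-t),113,5,0))
E
```

```text
21.1 [0.63789109 0.02746497 0.22346823] [-7.51352307e+00  3.09394783e+01  8.05442959e+01 -7.29490609e-02
  6.78005368e+01 -1.06963516e+02] 0.32103287479230563
y out pick e -125 [19. 68. 77.]
y out pick e -100 [16. 75. 54.]
y out pick e -80 [12. 79. 36.]
y out pour tip 0 [20. 67. 85.] [19. 70. 78.]
y out pour tip 30 [-13.  68.  97.] [-13.  67.  91.]
y out pour tip 60 [-44.  75. 108.] [-45.  70. 103.]
y out pour tip 85 [-68.  83. 112.] [-70.  77. 110.]
y out pour tip 95 [-77.  87. 113.] [-80.  81. 112.]
y in pick e -125 [  19.   68. -103.]
y in pick e -100 [  16.   75. -126.]
y in pick e -80 [  12.   79. -144.]
y in pour tip 0 [ 20.  67. -95.] [  19.   70. -102.]
y in pour tip 30 [-13.  68. -83.] [-13.  67. -89.]
y in pour tip 60 [-44.  75. -72.] [-45.  70. -77.]
y in pour tip 85 [-68.  83. -68.] [-70.  77. -70.]
y in pour tip 95 [-77.  87. -67.] [-80.  81. -68.]
```

Wrist force fell to zero as the tray seated at the expected height, TCP 0.098. The orientation model gives a workable pour, so I plan the bowl pick gripping its right-hand rim.

```bash
cat >> plan.py <<'E'
def lean(e,l):   # tool leaning outward by l deg along azimuth e; tool y points inward
    a=np.radians(e);E=np.array([np.cos(a),np.sin(a),0]);U=np.array([0,0,1.]);l=np.radians(l)
    z=-np.cos(l)*U-np.sin(l)*E; y=-np.cos(l)*E+np.sin(l)*U; return np.column_stack([np.cross(y,z),y,z])
E
python3 - <<'E'
from plan import *; from h import *
W=cloud(dict(np.load("top0.npz"))); p=pick(W,(405,185,475,255),.052,.072)[:,:2]*1000
c0=np.array([452.3,-325.7])
for i in range(5):
    a=np.degrees(np.arctan2(*(p-c0).T[::-1]));r=np.hypot(*(p-c0).T); rm=np.array([r[(a>k)&(a<=k+15)].max() for k in range(-180,180,15)])
    th=np.radians(np.arange(-172.5,180,15)); q=c0+rm[:,None]*np.c_[np.cos(th),np.sin(th)]
    s=np.linalg.lstsq(np.c_[2*q,np.ones(len(q))],(q**2).sum(1),rcond=None)[0]; c0=s[:2]
print("bowl c",c0,np.sqrt(s[2]+(c0**2).sum()))
e=-110;R=lean(e,18);E=np.array([np.cos(np.radians(e)),np.sin(np.radians(e)),0])
rim=np.r_[c0/1000,0]+.0565*E+[0,0,.063]; tcp=rim+.0217*R[:,2]; pre=tcp-.08*R[:,2]; print(tcp,pre)
plan([([.56,-.15,.25],lean(-95,9),26,40,0),([pre[0],pre[1],.25],R,26,40,0),(pre,R,26,40,4)])
E
```

```text
bowl c [ 452.24530926 -326.03473473] 57.22072681487713
[ 0.43521464 -0.3728261   0.04236207] [ 0.42675944 -0.39605658  0.11844659]
[[26,0.163,-0.25,-0.042,-0.02,-0.001,0.031],[26,0.325,-0.5,-0.083,-0.039,-0.002,0.062],[26,0.488,-0.75,-0.125,-0.059,-0.003,0.093],[26,0.651,-0.9995,-0.1661,-0.0786,-0.0038,0.1247]]
[[26,0.08,-0.19,-0.052,-0.014,-0.001,0.022],[26,0.1608,-0.3805,-0.1033,-0.0278,-0.0014,0.044]]
-- reach [ 0.56 -0.15  0.25]
[[26,0.11,-0.25,-0.04,-0.012,-0.005,0.02],[26,0.219,-0.5,-0.079,-0.025,-0.01,0.04],[26,0.329,-0.75,-0.119,-0.037,-0.014,0.06],[26,0.4387,-0.9995,-0.1584,-0.0492,-0.0193,0.0804]]
[[26,0.075,-0.25,-0.059,-0.012,-0.005,0.019],[26,0.151,-0.5,-0.119,-0.024,-0.009,0.039],[26,0.226,-0.75,-0.178,-0.036,-0.014,0.058],[26,0.3012,-0.9995,-0.2371,-0.0478,-0.0187,0.078]]
[[26,0.026,-0.149,-0.0468,-0.0071,-0.0027,0.0115]]
-- reach [ 0.4268 -0.3961  0.25  ]
[[26,0,-0.081,0.25,0,0,0],[26,0,-0.162,0.5,0,0,0],[26,0,-0.244,0.75,0,0,0],[26,-0.0001,-0.3248,0.9995,0,0,0]]
[[26,0,-0.014,0.0431,0,0,0],[26,0,-0.014,0.0431,0,0,0],[26,0,-0.014,0.0431,0,0,0],[26,0,-0.014,0.0431,0,0,0],[26,0,-0.014,0.0431,0,0,0]]
-- reach [ 0.4268 -0.3961  0.1185]
```

Call:
{"api": "drive_tool", "payload": {
  "steps": [
    [26,0.163,-0.25,-0.042,-0.02,0,0.03],
    [26,0.325,-0.5,-0.083,-0.04,-0.002,0.06],
    [26,0.49,-0.75,-0.125,-0.06,-0.003,0.093],
    [26,0.651,-1,-0.166,-0.079,-0.004,0.125]
  ]
}}

```text
time_s: 21.5
position: [0.576, -0.1041, 0.237]
tcp_rot: [[-1.0, 0.024, -0.003], [0.024, 0.993, 0.119], [0.006, 0.118, -0.993]]
force: [0.3, -0.2, 0.6]
opening: 0.299
grasp_force: 0.0
```

Call:
{"api": "drive_tool", "payload": {
  "steps": [
    [26,0.08,-0.19,-0.05,-0.014,0,0.022],
    [26,0.16,-0.38,-0.103,-0.028,-0.001,0.044]
  ]
}}

```text
time_s: 21.7
position: [0.5559, -0.1507, 0.244]
tcp_rot: [[-0.996, 0.091, 0.001], [0.09, 0.983, 0.16], [0.013, 0.159, -0.987]]
force: [0.9, 0.3, -0.3]
opening: 0.298
grasp_force: 0.0
```

Call:
{"api": "drive_tool", "payload": {
  "steps": [
    [26,0.11,-0.25,-0.04,-0.012,-0.005,0.02],
    [26,0.22,-0.5,-0.08,-0.025,-0.01,0.04],
    [26,0.33,-0.75,-0.12,-0.037,-0.014,0.06],
    [26,0.439,-1,-0.158,-0.049,-0.019,0.08]
  ]
}}

```text
time_s: 22.1
position: [0.4928, -0.2668, 0.2443]
tcp_rot: [[-0.978, 0.207, 0.041], [0.211, 0.951, 0.227], [0.008, 0.23, -0.973]]
force: [0.1, -0.5, 0.1]
opening: 0.298
grasp_force: 0.0
```

Call:
{"api": "drive_tool", "payload": {
  "steps": [
    [26,0.075,-0.25,-0.06,-0.012,-0.005,0.02],
    [26,0.15,-0.5,-0.12,-0.024,-0.01,0.04],
    [26,0.226,-0.75,-0.18,-0.036,-0.014,0.058],
    [26,0.301,-1,-0.237,-0.048,-0.019,0.078]
  ]
}}

```text
time_s: 22.5
position: [0.4317, -0.3798, 0.2448]
tcp_rot: [[-0.945, 0.315, 0.087], [0.327, 0.901, 0.286], [0.011, 0.299, -0.954]]
force: [0.9, -1.0, -0.3]
opening: 0.299
grasp_force: 0.0
```

Call:
{"api": "drive_tool", "payload": {
  "steps": [
    [26,0.026,-0.15,-0.047,-0.007,-0.003,0.012],
    [26,0.026,-0.15,-0.047,-0.007,-0.003,0.012],
    [26,0.026,-0.15,-0.047,-0.007,-0.003,0.012]
  ]
}}

```text
time_s: 22.8
position: [0.4233, -0.3954, 0.2448]
tcp_rot: [[-0.939, 0.33, 0.095], [0.343, 0.892, 0.294], [0.013, 0.309, -0.951]]
force: [-0.4, -0.6, 0.7]
opening: 0.299
grasp_force: 0.0
```

```bash
python3 - <<'E'
from plan import *; from h import *
s=read_state();print(s["time_s"],s["position"],np.round(s["joint_positions"],1),s["opening"],np.abs(fit_j(s["joint_positions"])-s["tcp_rot"]).max())
c=optics.capture("top"); W=cloud(c); np.savez("top4.npz",**c); d=optics.capture("scene"); np.savez("scene4.npz",**d)
p=pick(W,(240,95,370,210),.100,.116);print("tray",len(p),rect(p[:,:2]),np.median(p[:,2]))
A=np.c_[p[:,:2]-[.634,.028],np.ones(len(p))];print("plane",np.linalg.lstsq(A,p[:,2],rcond=None)[0])
org=cv2.inRange(cv2.cvtColor(c["color"],cv2.COLOR_BGR2HSV),(5,120,120),(18,255,255))>0
q=pick(W,(240,95,370,210),.08,.14,org);print("pot",q.mean(0),np.median(q[:,2]),rect(q[:,:2]))
cv2.imwrite("pics/t4.png",np.hstack([cv2.resize(c["color"][90:260,230:500],None,fx=1.6,fy=1.6)[:270],cv2.resize(d["color"][110:250,230:420],None,fx=1.93,fy=1.93)[:270]]))
R=lean(-110,18)
plan([([0.4268,-0.3961,.15],R,26,30,1),([.4352,-.3728,.0424],R,26,20,2)])
E
```

```text
22.8 [ 0.4233488  -0.39541194  0.24476204] [ -61.1   29.8   81.6   13.2   81.4 -134.4] 0.29899977248807946 2.220446049250313e-16
tray 677 [634.9  27.6 212.  152.8 -80.6] 0.1082169503310063
plane [-0.00545168  0.00057007  0.10789474]
pot [0.60686924 0.09620354 0.12004443] 0.12003791428268196 [604.5  88.2  50.3  49.9  -1.7]
[[26,-0.009,-0.062,0.188,0,-0.002,-0.001],[26,-0.018,-0.124,0.376,0,-0.004,-0.001],[26,-0.027,-0.187,0.564,0,-0.006,-0.002],[26,-0.0363,-0.2489,0.7525,-0.0004,-0.008,-0.0023],[26,-0.0363,-0.2489,0.7525,-0.0004,-0.008,-0.0023]]
-- reach [ 0.4268 -0.3961  0.15  ]
[[26,0,-0.013,0.153,0,0,0],[26,0,-0.027,0.306,0,0,0],[26,0,-0.04,0.458,0,0,0],[26,0,-0.054,0.611,0,0,0],[26,0.001,-0.067,0.764,0,0,0],[26,0.0007,-0.0808,0.9165,0,0,0],[26,0.0007,-0.0808,0.9165,0,0,0],[26,0.0007,-0.0808,0.9165,0,0,0]]
-- reach [ 0.4352 -0.3728  0.0424]
```

View pics/t4.png

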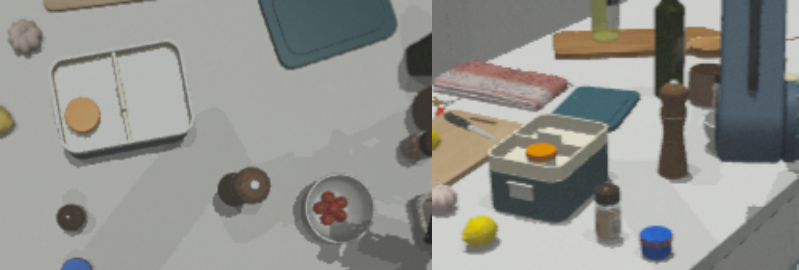

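The picture shows the tray home and level on the box, with its rim measured at z 0.108, and the pot standing at (82,115). The bowl with its tomatoes is at (337,207). Now I pinch the bowl.

Call:
{"api": "drive_tool", "payload": {
  "steps": [
    [26,-0.01,-0.062,0.19,0,-0.002,0],
    [26,-0.02,-0.124,0.38,0,-0.004,0],
    [26,-0.03,-0.187,0.56,0,-0.006,-0.002],
    [26,-0.036,-0.249,0.7525,0,-0.008,-0.002],
    [26,-0.036,-0.249,0.7525,0,-0.008,-0.002]
  ]
}}

```text
time_s: 23.4
position: [0.4259, -0.3942, 0.1476]
tcp_rot: [[-0.94, 0.326, 0.102], [0.342, 0.892, 0.295], [0.005, 0.312, -0.95]]
force: [-0.6, -0.1, -0.1]
opening: 0.302
grasp_force: 0.0
```

```bash
python3 - <<'E'
from plan import *
s=read_state();print(s["time_s"],s["position"],s["force"])
R=lean(-110,18)
plan([([.4352,-.3728,.0424],R,26,20,2)])
E
```

```text
23.4 [ 0.42591791 -0.39418362  0.147588  ] [-0.57800321 -0.11615054 -0.0742733 ]
[[26,-0.003,-0.015,0.149,0,-0.001,0],[26,-0.005,-0.03,0.298,0.001,-0.001,0],[26,-0.008,-0.045,0.447,0.001,-0.002,0],[26,-0.011,-0.059,0.596,0.001,-0.002,0],[26,-0.013,-0.074,0.744,0.002,-0.003,-0.001],[26,-0.0161,-0.0891,0.8933,0.002,-0.0032,-0.0007],[26,-0.0161,-0.0891,0.8933,0.002,-0.0032,-0.0007],[26,-0.0161,-0.0891,0.8933,0.002,-0.0032,-0.0007]]
-- reach [ 0.4352 -0.3728  0.0424]
```

Call:
{"api": "drive_tool", "payload": {
  "steps": [
    [26,-0.003,-0.015,0.15,0,0,0],
    [26,-0.005,-0.03,0.3,0,0,0],
    [26,-0.008,-0.045,0.45,0.001,-0.002,0],
    [26,-0.011,-0.06,0.6,0.001,-0.002,0],
    [26,-0.013,-0.075,0.75,0.002,-0.003,0],
    [26,-0.016,-0.089,0.85,0.002,-0.003,0],
    [26,-0.016,-0.089,0.893,0.002,-0.003,0],
    [26,-0.016,-0.089,0.893,0.002,-0.003,0]
  ]
}}

```text
time_s: 24.2
position: [0.4365, -0.3766, 0.0451]
tcp_rot: [[-0.939, 0.326, 0.109], [0.344, 0.895, 0.285], [-0.005, 0.305, -0.952]]
force: [-0.8, -0.4, -0.1]
opening: 0.299
grasp_force: 0.0
```

Call:
{"api": "drive_tool", "payload": {
  "steps": [
    [0,0,0,0,0,0,0],
    [0,0,0,0,0,0,0],
    [0,0,0,0,0,0,0],
    [0,0,0,0,0,0,0]
  ]
}}

```text
time_s: 24.6
position: [0.4362, -0.3771, 0.0455]
tcp_rot: [[-0.939, 0.327, 0.11], [0.345, 0.895, 0.284], [-0.005, 0.304, -0.953]]
force: [-0.5, 0.2, 1.3]
opening: 0.096
grasp_force: 29.7
```

Call:
{"api": "drive_tool", "payload": {
  "steps": [
    [0,0,0.015,-0.05,0,0,0],
    [0,0,0.05,-0.15,0,0,0],
    [0,0,0.1,-0.3,0,0,0],
    [0,0,0.15,-0.48,0,0,0],
    [0,0,0.21,-0.67,0,0,0],
    [0,0,0.27,-0.85,0,0,0],
    [0,0,0.318,-1,0,0,0],
    [0,0,0.318,-1,0,0,0]
  ]
}}

```text
time_s: 25.4
position: [0.4366, -0.3788, 0.1742]
tcp_rot: [[-0.939, 0.326, 0.113], [0.345, 0.897, 0.278], [-0.011, 0.3, -0.954]]
force: [1.0, -0.7, -2.5]
opening: 0.097
grasp_force: 30.1
```

```bash
python3 - <<'E'
from plan import *; from h import *
s=read_state();print(s["time_s"],s["position"],np.round(s["tcp_rot"],4).tolist(),s["force"],s["grasp_force"])
c=optics.capture("top"); W=cloud(c); np.savez("top5.npz",**c); d=optics.capture("scene"); np.savez("scene5.npz",**d); V=cloud(d)
u=proj(c,[.452,-.326,.19])[0].astype(int); w=proj(d,[.452,-.326,.17])[0].astype(int);print(u,w)
hs=cv2.cvtColor(c["color"],cv2.COLOR_BGR2HSV)
m=(hs[...,1]<60)&(hs[...,2]>90)
p=pick(W,(u[0]-50,u[1]-50,u[0]+50,u[1]+50),.16,.215,m)
p=p[np.hypot(p[:,0]-.452,p[:,1]+.326)>.048]
print(len(p)); 
for i in range(4):
    A=np.c_[p[:,:2]-[.452,-.326],np.ones(len(p))];k=np.linalg.lstsq(A,p[:,2],rcond=None)[0];r=p[:,2]-A@k;p=p[np.abs(r)<max(.004,2*r.std())]
print(len(p),k,rect(p[:,:2]))
cv2.imwrite("pics/t5.png",np.hstack([cv2.resize(c["color"][u[1]-60:u[1]+60,u[0]-60:u[0]+60],(390,390)),cv2.resize(d["color"][w[1]-45:w[1]+45,w[0]-45:w[0]+45],(390,390))]))
E
```

```text
25.4 [ 0.43659671 -0.37879424  0.1742018 ] [[-0.9386, 0.326, 0.113], [0.3449, 0.8966, 0.2779], [-0.0107, 0.2999, -0.9539]] [ 1.04153722 -0.74050607 -2.50445648] 30.085060606797924
[461 219] [385 144]
322
265 [-0.05932119  0.09175845  0.18461497] [ 457.1 -320.   115.1   91.5   -8.6]
```

View pics/t5.png

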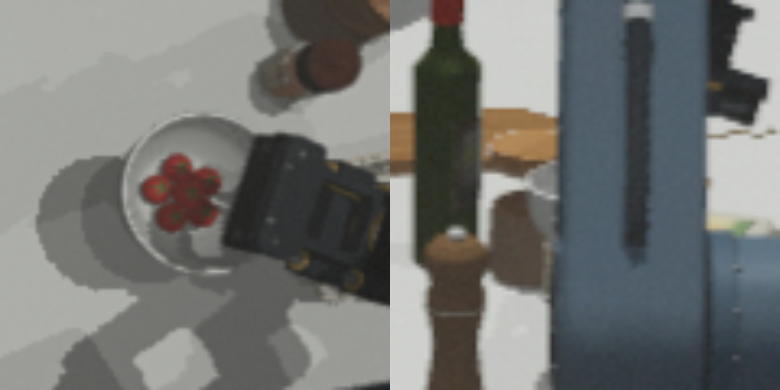

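The top picture shows the bowl lifted upright with all six tomatoes at (182,190) and the gripper on its right rim. Next comes the transfer and pour plan.

```bash
sed -i 's#np.linalg.norm(w))/7,#np.linalg.norm(w))/DEG,#; s#^def plan(#DEG=7\ndef plan(#' plan.py
cat > pour.py <<'E'
from plan import *
import plan as P
pg=np.array([.4362,-.3771,.0455]); yaw0=-110
Rg=lean(yaw0,17.5)
n0=-np.array([np.cos(np.radians(yaw0)),np.sin(np.radians(yaw0)),0])
lip_t=Rg.T@(n0*.1085+np.array([0,0,.0175]))
tc=np.array([.6345,.0278,.070]); ty=np.array([-np.sin(np.radians(9.5)),np.cos(np.radians(9.5)),0])
def pose(theta,y,z,e=-80.5):
    n=-np.array([np.cos(np.radians(e)),np.sin(np.radians(e)),0])
    R=Ro.from_rotvec(np.cross([0,0,1],n)*np.radians(theta)).as_matrix()@Ro.from_euler('z',e-yaw0,degrees=True).as_matrix()@Rg
    lip=np.r_[(tc+ty*y)[:2],z]; return lip-R@lip_t,R
E
python3 - <<'E'
from pour import *
A=pose(0,-.11,.24); print(A[0])
RA=lean(-95,17.5)
x=plan([([.58,-.37,.22],RA,0,25,0),(A[0],A[1],0,25,3)])
E
```

```text
[ 0.6705629 -0.1877034  0.2225   ]
[[0,-0.167,0.085,-0.036,0,0.009,-0.025],[0,-0.333,0.171,-0.071,0,0.017,-0.05],[0,-0.5,0.256,-0.107,0.001,0.026,-0.075],[0,-0.666,0.342,-0.142,0.001,0.034,-0.1],[0,-0.833,0.427,-0.178,0.001,0.043,-0.125],[0,-0.9995,0.5123,-0.2136,0.0011,0.0512,-0.1501]]
[[0,-0.1213,0.0315,-0.0333,0.0001,0.0058,-0.017]]
-- reach [ 0.58 -0.37  0.22]
[[0,-0.068,0.167,0.05,0,0.006,-0.018],[0,-0.136,0.333,0.1,0,0.011,-0.035],[0,-0.205,0.5,0.15,0,0.017,-0.053],[0,-0.273,0.666,0.2,0,0.022,-0.071],[0,-0.341,0.833,0.251,0,0.028,-0.089],[0,-0.4093,0.9995,0.3007,0,0.0335,-0.1064]]
[[0,-0.099,0.157,0.047,0,0.006,-0.018],[0,-0.198,0.315,0.094,0,0.011,-0.036],[0,-0.2963,0.4723,0.1416,0,0.0172,-0.0545],[0,-0.2963,0.4723,0.1416,0,0.0172,-0.0545],[0,-0.2963,0.4723,0.1416,0,0.0172,-0.0545],[0,-0.2963,0.4723,0.1416,0,0.0172,-0.0545]]
-- reach [ 0.6706 -0.1877  0.2225]
```

Call:
{"api": "drive_tool", "payload": {
  "steps": [
    [0,-0.1,0.05,-0.02,0,0.005,-0.015],
    [0,-0.25,0.13,-0.055,0,0.013,-0.04],
    [0,-0.43,0.22,-0.09,0,0.022,-0.065],
    [0,-0.62,0.32,-0.13,0.001,0.032,-0.09],
    [0,-0.81,0.415,-0.175,0.001,0.042,-0.12],
    [0,-1,0.512,-0.214,0.001,0.051,-0.15]
  ]
}}

```text
time_s: 26.1
position: [0.5656, -0.3701, 0.2129]
tcp_rot: [[-0.994, 0.108, 0.032], [0.113, 0.946, 0.302], [0.002, 0.304, -0.953]]
force: [-0.7, -0.6, -3.0]
opening: 0.094
grasp_force: 29.8
```

Call:
{"api": "drive_tool", "payload": {
  "steps": [
    [0,-0.121,0.032,-0.033,0,0.006,-0.017]
  ]
}}

```text
time_s: 26.2
position: [0.5816, -0.3692, 0.2181]
tcp_rot: [[-0.996, 0.081, 0.025], [0.085, 0.949, 0.303], [0.001, 0.303, -0.953]]
force: [-0.9, -0.0, -2.5]
opening: 0.098
grasp_force: 29.8
```

Call:
{"api": "drive_tool", "payload": {
  "steps": [
    [0,-0.068,0.15,0.05,0,0.006,-0.018],
    [0,-0.136,0.32,0.1,0,0.011,-0.035],
    [0,-0.205,0.49,0.15,0,0.017,-0.053],
    [0,-0.273,0.66,0.2,0,0.022,-0.07],
    [0,-0.341,0.83,0.25,0,0.028,-0.09],
    [0,-0.409,1,0.3,0,0.034,-0.106]
  ]
}}

```text
time_s: 26.8
position: [0.6388, -0.2468, 0.2197]
tcp_rot: [[-0.997, -0.076, -0.029], [-0.081, 0.949, 0.304], [0.005, 0.305, -0.952]]
force: [-0.0, 0.7, -2.8]
opening: 0.095
grasp_force: 29.8
```

Call:
{"api": "drive_tool", "payload": {
  "steps": [
    [0,-0.1,0.155,0.047,0,0.006,-0.018],
    [0,-0.19,0.3,0.09,0,0.011,-0.035],
    [0,-0.26,0.41,0.125,0,0.015,-0.047],
    [0,-0.296,0.472,0.142,0,0.017,-0.054],
    [0,-0.296,0.472,0.142,0,0.017,-0.054],
    [0,-0.296,0.472,0.142,0,0.017,-0.054]
  ]
}}

```text
time_s: 27.4
position: [0.6702, -0.1881, 0.222]
tcp_rot: [[-0.987, -0.155, -0.051], [-0.163, 0.941, 0.298], [0.002, 0.302, -0.953]]
force: [-0.5, -0.7, -2.4]
opening: 0.095
grasp_force: 29.8
```

```bash
python3 - <<'E'
from pour import *
s=read_state();print(s["time_s"],s["position"],np.round(s["joint_positions"],1),s["force"],s["grasp_force"])
P.DEG=5
w=[(45,-.085,.172),(58,-.08,.150)]
x=plan([(*pose(*t),0,25,0) for t in w])
P.DEG=3; print("slow")
x=plan([(*pose(*t),0,25,0) for t in [(74,-.079,.139),(90,-.078,.130)]],start=x)
E
```

```text
27.4 [ 0.67021785 -0.18808596  0.22202199] [ -30.8   40.4   64.1   13.3   87.2 -132.2] [-0.52738502 -0.69849774 -2.37612647] 29.81677565490827
[[0,0,0.043,0,0.058,0,0],[0,-0.001,0.087,0,0.116,0,0],[0,-0.001,0.13,0,0.174,0,0],[0,-0.001,0.173,-0.001,0.233,-0.001,0],[0,-0.001,0.217,-0.001,0.291,-0.001,-0.001],[0,-0.002,0.26,-0.001,0.349,-0.001,-0.001],[0,-0.002,0.304,-0.001,0.407,-0.001,-0.001],[0,-0.0022,0.347,-0.001,0.4652,-0.0012,-0.0009]]
[[0,0,0.017,-0.014,0.03,0,0],[0,-0.0004,0.0339,-0.0286,0.0595,-0.0001,-0.0002]]
-- reach [ 0.6632 -0.1439  0.2363]
[[0,0,0.058,-0.019,0.05,0,0],[0,0,0.116,-0.038,0.101,0,0],[0,0,0.1747,-0.0571,0.1513,0,0.0001]]
-- reach [ 0.6596 -0.1224  0.2327]
slow
[[0,0,0.023,-0.03,0.031,0,0],[0,0,0.046,-0.06,0.062,0,0],[0,0,0.069,-0.09,0.093,0,0],[0,0,0.092,-0.12,0.124,0,0],[0,0,0.115,-0.15,0.155,0,0],[0,0,0.1376,-0.1803,0.1861,0,0]]
-- reach [ 0.6553 -0.0962  0.2385]
[[0,0,0.023,-0.035,0.031,0,0],[0,0,0.046,-0.07,0.062,0,0],[0,0,0.069,-0.105,0.093,0,0],[0,0,0.093,-0.14,0.124,0,0],[0,0,0.116,-0.175,0.155,0,0],[0,0,0.1388,-0.2102,0.1862,0,0]]
-- reach [ 0.6503 -0.0664  0.2385]
```

Call:
{"api": "drive_tool", "payload": {
  "steps": [
    [0,0,0.03,0,0.04,0,0],
    [0,0,0.08,0,0.1,0,0],
    [0,0,0.13,0,0.17,0,0],
    [0,0,0.173,0,0.233,0,0],
    [0,-0.001,0.217,-0.001,0.29,-0.001,0],
    [0,-0.001,0.26,-0.001,0.35,-0.001,-0.001],
    [0,-0.002,0.304,-0.001,0.407,-0.001,-0.001],
    [0,-0.002,0.347,-0.001,0.465,-0.001,-0.001]
  ]
}}

```text
time_s: 28.2
position: [0.6638, -0.1495, 0.2357]
tcp_rot: [[-0.987, -0.15, 0.063], [-0.163, 0.912, -0.378], [-0.001, -0.383, -0.924]]
force: [-0.4, -0.4, -2.1]
opening: 0.099
grasp_force: 29.5
```

Call:
{"api": "drive_tool", "payload": {
  "steps": [
    [0,0,0.017,-0.014,0.03,0,0],
    [0,0,0.034,-0.029,0.06,0,0],
    [0,0,0.034,-0.029,0.06,0,0]
  ]
}}

```text
time_s: 28.5
position: [0.6624, -0.1427, 0.2359]
tcp_rot: [[-0.986, -0.147, 0.074], [-0.165, 0.876, -0.454], [0.002, -0.46, -0.888]]
force: [0.2, 0.2, -3.0]
opening: 0.093
grasp_force: 29.5
```

```bash
python3 - <<'E'
from pour import *; from h import *
s=read_state();print(s["time_s"],s["position"],np.round(s["joint_positions"],1),s["force"],s["grasp_force"],s["opening"])
print("lip",s["position"]+s["tcp_rot"]@lip_t)
d=optics.capture("scene");c=optics.capture("top")
w=proj(d,[.645,-.05,.15])[0].astype(int);u=proj(c,[.645,-.05,.15])[0].astype(int)
cv2.imwrite("pics/p6.png",np.hstack([cv2.resize(c["color"][u[1]-60:u[1]+60,u[0]-60:u[0]+60],(390,390)),cv2.resize(d["color"][w[1]-60:w[1]+60,w[0]-60:w[0]+60],(390,390))]))
P.DEG=5
x=plan([(*pose(58,-.08,.150),0,25,1)])
P.DEG=3; print("slow")
x=plan([(*pose(*t),0,25,0) for t in [(74,-.079,.137),(90,-.078,.128)]],start=x)
E
```

```text
28.5 [ 0.66239039 -0.1427095   0.23587901] [-10.3  32.7  81.1 -30.   60.1 -96. ] [ 0.19691856  0.1928212  -2.97808782] 29.49173662578687 0.09326297617880305
lip [ 0.64758908 -0.05474056  0.17168488]
[[0,0,0.059,-0.018,0.051,0,0],[0,0,0.118,-0.037,0.101,0,0],[0,0.0001,0.1773,-0.0553,0.152,-0.0003,-0.0007],[0,0.0001,0.1773,-0.0553,0.152,-0.0003,-0.0007]]
-- reach [ 0.6596 -0.1224  0.2327]
slow
[[0,0,0.025,-0.028,0.031,0,0],[0,0,0.049,-0.056,0.062,0,0],[0,0,0.074,-0.084,0.093,0,0],[0,0,0.099,-0.112,0.124,0,0],[0,0,0.124,-0.14,0.155,0,0],[0,0,0.1484,-0.1677,0.1861,0,0]]
-- reach [ 0.6553 -0.0962  0.2365]
[[0,0,0.023,-0.035,0.031,0,0],[0,0,0.046,-0.07,0.062,0,0],[0,0,0.069,-0.105,0.093,0,0],[0,0,0.093,-0.14,0.124,0,0],[0,0,0.116,-0.175,0.155,0,0],[0,0,0.1389,-0.2101,0.1862,0,0]]
-- reach [ 0.6503 -0.0664  0.2365]
```

View pics/p6.png

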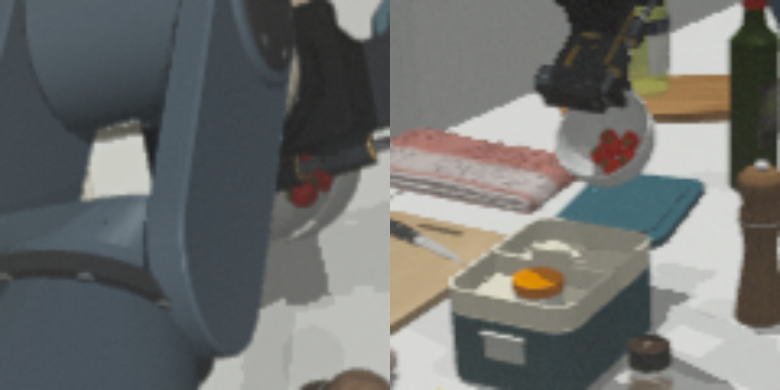

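The scene view shows the bowl tipped 45° with all six tomatoes still inside at (615,150), its lip above the empty half. Next is the slow pour.

Call:
{"api": "drive_tool", "payload": {
  "steps": [
    [0,0,0.059,-0.018,0.05,0,0],
    [0,0,0.118,-0.037,0.1,0,0],
    [0,0,0.177,-0.055,0.152,0,0],
    [0,0,0.177,-0.055,0.152,0,0]
  ]
}}

```text
time_s: 29.0
position: [0.6588, -0.1205, 0.2307]
tcp_rot: [[-0.986, -0.128, 0.105], [-0.166, 0.75, -0.64], [0.003, -0.648, -0.761]]
force: [-0.2, 0.0, -2.8]
opening: 0.094
grasp_force: 29.5
```

Call:
{"api": "drive_tool", "payload": {
  "steps": [
    [0,0,0.025,-0.028,0.03,0,0],
    [0,0,0.05,-0.056,0.06,0,0],
    [0,0,0.075,-0.084,0.093,0,0],
    [0,0,0.1,-0.112,0.124,0,0],
    [0,0,0.124,-0.14,0.155,0,0],
    [0,0,0.148,-0.168,0.186,0,0],
    [0,0,0.148,-0.168,0.186,0,0],
    [0,0,0.148,-0.168,0.186,0,0]
  ]
}}

```text
time_s: 29.8
position: [0.656, -0.0967, 0.2368]
tcp_rot: [[-0.987, -0.089, 0.137], [-0.164, 0.545, -0.822], [-0.001, -0.833, -0.553]]
force: [0.2, 0.2, -1.7]
opening: 0.095
grasp_force: 29.5
```

Call:
{"api": "drive_tool", "payload": {
  "steps": [
    [0,0,0.023,-0.035,0.03,0,0],
    [0,0,0.046,-0.07,0.06,0,0],
    [0,0,0.07,-0.105,0.093,0,0],
    [0,0,0.093,-0.14,0.124,0,0],
    [0,0,0.116,-0.175,0.155,0,0],
    [0,0,0.139,-0.21,0.186,0,0],
    [0,0,0.139,-0.21,0.186,0,0],
    [0,0,0.139,-0.21,0.186,0,0]
  ]
}}

```text
time_s: 30.6
position: [0.6511, -0.0666, 0.237]
tcp_rot: [[-0.986, -0.048, 0.157], [-0.164, 0.298, -0.941], [-0.002, -0.954, -0.301]]
force: [0.1, 0.3, -0.8]
opening: 0.096
grasp_force: 29.6
```

```bash
python3 - <<'E'
from pour import *; from h import *
s=read_state();print(s["time_s"],s["position"],np.round(s["joint_positions"],1),s["force"],s["grasp_force"],s["opening"])
d=optics.capture("scene"); np.savez("scene7.npz",**d)
w=proj(d,[.64,0,.13])[0].astype(int)
cv2.imwrite("pics/p7.png",cv2.resize(d["color"][w[1]-70:w[1]+60,w[0]-80:w[0]+80],(800,600),interpolation=cv2.INTER_CUBIC))
E
```

```text
30.6 [ 0.65109528 -0.06663166  0.23697411] [ 10.1  46.3  86.9 -76.6  78.6 -48. ] [ 0.05066264  0.33586741 -0.79698099] 29.57697367295623 0.09558239497359473
```

View pics/p7.png

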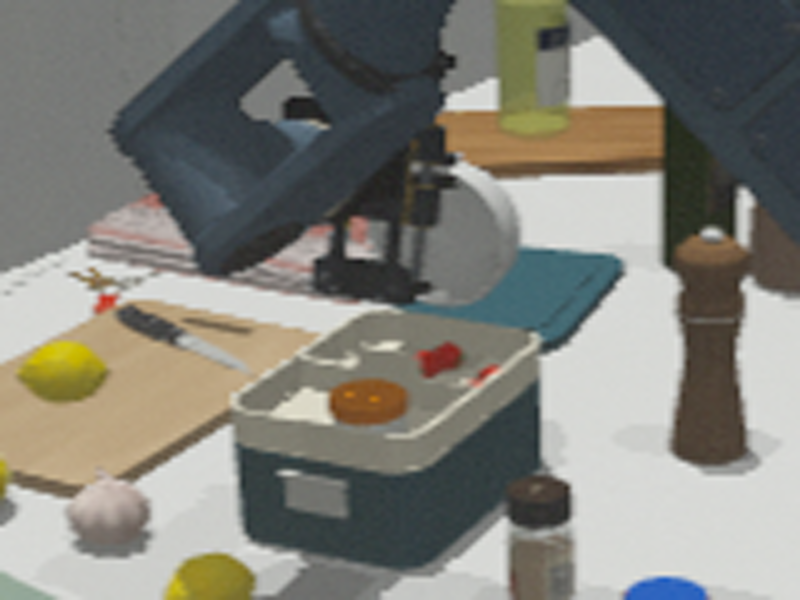

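The scene view shows the bowl tipped and its mouth apparently empty, with tomatoes in the empty half at (440,358) and (487,375); the rib hides the others. I check from the top before tipping back.

Call:
{"api": "drive_tool", "payload": {
  "steps": [
    [0,0,0,0,0,0,0],
    [0,0,0,0,0,0,0],
    [0,0,0,0,0,0,0]
  ]
}}

```text
time_s: 30.95
position: [0.6507, -0.0662, 0.2371]
tcp_rot: [[-0.986, -0.048, 0.158], [-0.165, 0.296, -0.941], [-0.002, -0.954, -0.3]]
force: [0.3, 0.6, -1.2]
opening: 0.093
grasp_force: 29.6
```

```bash
cat > toms.py <<'E'
from h import *
def toms(tag):
    for n in("top","scene"):
        c=optics.capture(n); np.savez(f"{n}_{tag}.npz",**c); W=cloud(c); hs=cv2.cvtColor(c["color"],cv2.COLOR_BGR2HSV)
        m=(cv2.inRange(hs,(0,140,60),(6,255,255))|cv2.inRange(hs,(172,140,60),(180,255,255)))
        k,l,st,ce=cv2.connectedComponentsWithStats(m)
        for i in range(1,k):
            p=W[l==i]; p=p[~np.isnan(p[:,0])]
            if st[i,4]>3 and len(p): 
                q=np.median(p,0)
                if .35<q[0]<.85 and -.45<q[1]<.3: 
                    r=np.radians(9.5);d=(q[:2]-[.6345,.0278])@np.array([[np.cos(r),-np.sin(r)],[np.sin(r),np.cos(r)]])
                    print(n,ce[i].round(),st[i,4],q.round(3),"tray xy",d.round(3))
E
python3 - <<'E'
from toms import *; from pour import *
toms("a"); s=read_state(); print(s["time_s"],s["force"],s["grasp_force"])
E
```

```text
top [324. 147.] 17 [ 0.639 -0.019  0.104] tray xy [-0.003 -0.047]
top [326. 171.] 31 [ 0.58  -0.023  0.102] tray xy [-0.062 -0.041]
top [315. 173.] 31 [0.576 0.004 0.102] tray xy [-0.062 -0.013]
scene [300. 179.] 34 [ 0.633 -0.03   0.096] tray xy [-0.011 -0.057]
scene [310. 182.] 5 [ 0.587 -0.017  0.101] tray xy [-0.054 -0.037]
31.05 [ 0.35075001  0.71997592 -1.49697814] 29.580251353327185
```

```bash
python3 - <<'E'
from pour import *
x=plan([(*pose(45,-.09,.178),0,30,0),(*pose(0,-.12,.24),0,30,0),([.58,-.37,.22],lean(-95,17.5),0,35,0),([.4362,-.3771,.17],lean(-110,17.5),0,35,3)])
E
```

```text
[[0,0,-0.036,0.093,-0.075,0,0],[0,0.001,-0.073,0.187,-0.15,0,0],[0,0.001,-0.109,0.28,-0.225,0,0],[0,0.002,-0.145,0.373,-0.299,0,0],[0,0.002,-0.182,0.467,-0.374,0,0],[0,0.003,-0.218,0.56,-0.449,0,0],[0,0.0034,-0.2541,0.6533,-0.524,0.0004,-0.0006]]
-- reach [ 0.6641 -0.1488  0.2423]
[[0,0,-0.041,0.048,-0.075,0,0],[0,0,-0.083,0.096,-0.15,0,0],[0,0,-0.124,0.144,-0.224,0,0],[0,0,-0.165,0.192,-0.299,0,0],[0,0,-0.206,0.241,-0.374,0,0],[0,0,-0.248,0.289,-0.449,0,0],[0,-0.0001,-0.2888,0.3368,-0.5236,-0.0001,0]]
-- reach [ 0.6722 -0.1976  0.2225]
[[0,0.161,-0.2,-0.06,0,-0.008,0.026],[0,0.322,-0.4,-0.119,0,-0.016,0.052],[0,0.482,-0.6,-0.179,0,-0.025,0.078],[0,0.643,-0.8,-0.238,0,-0.033,0.104],[0,0.8041,-0.9995,-0.2976,0,-0.041,0.13]]
[[0,0.068,-0.135,-0.04,0,-0.005,0.015],[0,0.1367,-0.2695,-0.0808,0,-0.0097,0.0309]]
-- reach [ 0.58 -0.37  0.22]
[[0,0.25,-0.059,0.073,0,-0.011,0.035],[0,0.5,-0.118,0.146,0,-0.022,0.07],[0,0.75,-0.177,0.22,0,-0.033,0.105],[0,0.9995,-0.2363,0.2928,0,-0.0441,0.14]]
[[0,0.1789,-0.0836,0.0432,0,-0.0084,0.0265],[0,0.1789,-0.0836,0.0432,0,-0.0084,0.0265],[0,0.1789,-0.0836,0.0432,0,-0.0084,0.0265],[0,0.1789,-0.0836,0.0432,0,-0.0084,0.0265]]
-- reach [ 0.4362 -0.3771  0.17  ]
```

Call:
{"api": "drive_tool", "payload": {
  "steps": [
    [0,0,-0.036,0.093,-0.075,0,0],
    [0,0.001,-0.073,0.187,-0.15,0,0],
    [0,0.001,-0.109,0.28,-0.225,0,0],
    [0,0.002,-0.145,0.373,-0.3,0,0],
    [0,0.002,-0.182,0.467,-0.375,0,0],
    [0,0.003,-0.218,0.56,-0.45,0,0],
    [0,0.003,-0.254,0.653,-0.524,0,0]
  ]
}}

```text
time_s: 31.75
position: [0.6637, -0.1488, 0.243]
tcp_rot: [[-0.986, -0.147, 0.077], [-0.166, 0.876, -0.452], [-0.001, -0.459, -0.889]]
force: [-0.1, 1.1, -2.5]
opening: 0.097
grasp_force: 29.5
```

Call:
{"api": "drive_tool", "payload": {
  "steps": [
    [0,0,-0.041,0.048,-0.075,0,0],
    [0,0,-0.083,0.096,-0.15,0,0],
    [0,0,-0.124,0.144,-0.225,0,0],
    [0,0,-0.165,0.192,-0.3,0,0],
    [0,0,-0.206,0.24,-0.375,0,0],
    [0,0,-0.248,0.29,-0.45,0,0],
    [0,0,-0.289,0.337,-0.524,0,0]
  ]
}}

```text
time_s: 32.45
position: [0.6718, -0.1982, 0.2228]
tcp_rot: [[-0.986, -0.158, -0.05], [-0.166, 0.939, 0.3], [-0.0, 0.304, -0.953]]
force: [0.1, 0.1, -2.3]
opening: 0.092
grasp_force: 29.7
```

Call:
{"api": "drive_tool", "payload": {
  "steps": [
    [0,0.16,-0.2,-0.06,0,-0.008,0.026],
    [0,0.32,-0.4,-0.12,0,-0.016,0.052],
    [0,0.48,-0.6,-0.18,0,-0.025,0.078],
    [0,0.64,-0.8,-0.24,0,-0.033,0.104],
    [0,0.804,-1,-0.298,0,-0.041,0.13]
  ]
}}

```text
time_s: 32.95
position: [0.5964, -0.338, 0.2199]
tcp_rot: [[-0.999, 0.038, 0.01], [0.039, 0.953, 0.3], [0.001, 0.301, -0.954]]
force: [0.0, 1.0, -1.4]
opening: 0.094
grasp_force: 29.7
```

Call:
{"api": "drive_tool", "payload": {
  "steps": [
    [0,0.068,-0.135,-0.04,0,-0.005,0.015],
    [0,0.137,-0.27,-0.08,0,-0.01,0.031]
  ]
}}

```text
time_s: 33.15
position: [0.5793, -0.3707, 0.2194]
tcp_rot: [[-0.996, 0.084, 0.027], [0.088, 0.95, 0.3], [0.0, 0.302, -0.953]]
force: [0.9, 0.3, -0.7]
opening: 0.092
grasp_force: 29.7
```

Call:
{"api": "drive_tool", "payload": {
  "steps": [
    [0,0.25,-0.06,0.073,0,-0.011,0.035],
    [0,0.5,-0.12,0.146,0,-0.022,0.07],
    [0,0.75,-0.18,0.22,0,-0.033,0.105],
    [0,1,-0.236,0.293,0,-0.044,0.14]
  ]
}}

```text
time_s: 33.55
position: [0.4582, -0.3754, 0.1772]
tcp_rot: [[-0.953, 0.289, 0.092], [0.304, 0.909, 0.287], [-0.0, 0.301, -0.954]]
force: [0.0, -0.8, -1.4]
opening: 0.089
grasp_force: 29.7
```

Call:
{"api": "drive_tool", "payload": {
  "steps": [
    [0,0.179,-0.084,0.043,0,-0.008,0.027],
    [0,0.179,-0.084,0.043,0,-0.008,0.027],
    [0,0.179,-0.084,0.043,0,-0.008,0.027],
    [0,0.179,-0.084,0.043,0,-0.008,0.027]
  ]
}}

```text
time_s: 33.95
position: [0.4375, -0.3774, 0.17]
tcp_rot: [[-0.94, 0.325, 0.104], [0.342, 0.897, 0.282], [-0.002, 0.301, -0.954]]
force: [1.0, 0.6, -1.7]
opening: 0.09
grasp_force: 29.7
```

```bash
python3 - <<'E'
from pour import *; from toms import *
toms("b")
s=read_state();print(s["time_s"],s["position"],np.round(s["tcp_rot"],3).tolist(),s["force"],s["grasp_force"],s["opening"])
R=np.array([[-.939,.327,.110],[.345,.895,.284],[-.005,.304,-.953]]); R=Ro.from_matrix(R).as_matrix()
x=plan([([.4362,-.3771,.065],R,0,20,2)])
E
```

```text
top [310. 140.] 31 [0.66  0.016 0.103] tray xy [ 0.024 -0.016]
top [324. 148.] 33 [ 0.638 -0.019  0.102] tray xy [-0.004 -0.047]
top [333. 150.] 28 [ 0.635 -0.042  0.102] tray xy [-0.011 -0.069]
top [312. 152.] 15 [0.629 0.009 0.102] tray xy [-0.009 -0.018]
top [326. 170.] 32 [ 0.581 -0.022  0.102] tray xy [-0.061 -0.04 ]
top [315. 172.] 31 [0.578 0.003 0.102] tray xy [-0.06  -0.015]
scene [301. 179.] 37 [ 0.632 -0.032  0.097] tray xy [-0.012 -0.058]
scene [310. 183.] 4 [ 0.581 -0.016  0.102] tray xy [-0.06  -0.034]
34.05 [ 0.43748758 -0.37718306  0.16986132] [[-0.94, 0.325, 0.104], [0.341, 0.897, 0.282], [-0.001, 0.301, -0.954]] [ 0.10739528  0.20689034 -1.16058401] 29.661383548518643 0.0961625158533173
[[0,0.002,-0.044,0.139,0,-0.001,0],[0,0.004,-0.088,0.278,-0.001,-0.001,0.001],[0,0.006,-0.133,0.416,-0.001,-0.002,0.001],[0,0.008,-0.177,0.555,-0.002,-0.002,0.001],[0,0.009,-0.221,0.694,-0.002,-0.003,0.001],[0,0.0113,-0.2655,0.8325,-0.0025,-0.0034,0.0017],[0,0.0113,-0.2655,0.8325,-0.0025,-0.0034,0.0017],[0,0.0113,-0.2655,0.8325,-0.0025,-0.0034,0.0017]]
-- reach [ 0.4362 -0.3771  0.065 ]
```

All six tomatoes are in the empty half. Now I set the bowl down.

Call:
{"api": "drive_tool", "payload": {
  "steps": [
    [0,0.002,-0.044,0.14,0,0,0],
    [0,0.004,-0.088,0.28,0,0,0],
    [0,0.006,-0.133,0.416,0,0,0],
    [0,0.008,-0.177,0.555,-0.002,-0.002,0.001],
    [0,0.01,-0.22,0.694,-0.002,-0.003,0.001],
    [0,0.011,-0.255,0.8,-0.002,-0.003,0.002],
    [0,0.011,-0.265,0.832,-0.002,-0.003,0.002],
    [0,0.011,-0.265,0.832,-0.002,-0.003,0.002]
  ]
}}

```text
time_s: 34.85
position: [0.4352, -0.3765, 0.0642]
tcp_rot: [[-0.938, 0.329, 0.108], [0.346, 0.894, 0.285], [-0.003, 0.305, -0.952]]
force: [-0.3, 0.3, -1.5]
opening: 0.095
grasp_force: 29.7
```

Call:
{"api": "drive_tool", "payload": {
  "steps": [
    [0,0,-0.01,0.03,0,0,0],
    [0,0,-0.02,0.06,0,0,0],
    [0,0,-0.029,0.09,0,0,0],
    [0,0,-0.035,0.11,0,0,0],
    [0,0,-0.039,0.125,0,0,0],
    [0,0,-0.039,0.125,0,0,0]
  ]
}}

```text
time_s: 35.45
position: [0.4349, -0.3765, 0.0487]
tcp_rot: [[-0.938, 0.329, 0.108], [0.347, 0.894, 0.285], [-0.003, 0.305, -0.952]]
force: [0.4, -0.6, -0.9]
opening: 0.09
grasp_force: 29.7
```

Call:
{"api": "drive_tool", "payload": {
  "steps": [
    [0,0,-0.003,0.01,0,0,0],
    [0,0,-0.006,0.018,0,0,0],
    [0,0,-0.008,0.025,0,0,0],
    [0,0,-0.008,0.025,0,0,0]
  ]
}}

```text
time_s: 35.85
position: [0.4349, -0.3777, 0.0467]
tcp_rot: [[-0.938, 0.329, 0.109], [0.347, 0.894, 0.283], [-0.004, 0.303, -0.953]]
force: [-1.7, -1.6, 4.7]
opening: 0.092
grasp_force: 30.0
```

Call:
{"api": "drive_tool", "payload": {
  "steps": [
    [14,0,0,0,0,0,0],
    [20,0,0,0,0,0,0],
    [24,0,0,0,0,0,0],
    [24,0,0,0,0,0,0]
  ]
}}

```text
time_s: 36.25
position: [0.435, -0.3762, 0.0455]
tcp_rot: [[-0.938, 0.329, 0.108], [0.347, 0.894, 0.285], [-0.003, 0.305, -0.952]]
force: [0.3, -0.3, 0.1]
opening: 0.261
grasp_force: 0.0
```

Call:
{"api": "drive_tool", "payload": {
  "steps": [
    [24,0,0,-0.1,0,0,0],
    [24,0,0,-0.25,0,0,0],
    [24,0,0,-0.5,0,0,0],
    [24,0,0,-0.8,0,0,0],
    [24,0,0,-1,0,0,0],
    [24,0,0,-1,0,0,0]
  ]
}}

```text
time_s: 36.85
position: [0.4231, -0.4143, 0.1642]
tcp_rot: [[-0.938, 0.329, 0.113], [0.348, 0.896, 0.276], [-0.01, 0.298, -0.954]]
force: [0.6, -0.6, -0.5]
opening: 0.28
grasp_force: 0.0
```

```bash
python3 - <<'E'
from pour import *; from toms import *
toms("c")
s=read_state();print(s["time_s"],s["position"],s["force"],s["opening"])
c=dict(np.load("top_c.npz")); W=cloud(c)
p=pick(W,(405,185,475,255),.054,.072); A=np.c_[p[:,:2]-[.452,-.326],np.ones(len(p))];print("bowl rim",len(p),rect(p[:,:2]),np.linalg.lstsq(A,p[:,2],rcond=None)[0])
p=pick(W,(240,95,370,210),.100,.116);A=np.c_[p[:,:2]-[.634,.028],np.ones(len(p))];print("tray",rect(p[:,:2]),np.linalg.lstsq(A,p[:,2],rcond=None)[0])
org=cv2.inRange(cv2.cvtColor(c["color"],cv2.COLOR_BGR2HSV),(5,120,120),(18,255,255))>0
q=pick(W,(240,95,370,210),.08,.14,org);A=np.c_[q[:,:2]-q[:,:2].mean(0),np.ones(len(q))];print("pot",q.mean(0),np.linalg.lstsq(A,q[:,2],rcond=None)[0])
p=pick(W,(360,185,402,225),.15,.2);print("mill",rect(p[:,:2])); p=pick(W,(260,212,290,240),.08,.11);print("jar",rect(p[:,:2])); p=pick(W,(210,150,243,178),.02,.07);print("lemon",rect(p[:,:2]))
E
```

```text
top [310. 140.] 31 [0.66  0.016 0.103] tray xy [ 0.023 -0.016]
top [324. 148.] 34 [ 0.638 -0.019  0.102] tray xy [-0.004 -0.047]
top [333. 150.] 30 [ 0.635 -0.042  0.102] tray xy [-0.011 -0.069]
top [312. 153.] 18 [0.627 0.012 0.102] tray xy [-0.01  -0.014]
top [326. 170.] 32 [ 0.581 -0.022  0.103] tray xy [-0.061 -0.04 ]
top [315. 172.] 32 [0.577 0.004 0.103] tray xy [-0.061 -0.013]
scene [301. 179.] 36 [ 0.633 -0.028  0.098] tray xy [-0.011 -0.055]
scene [310. 183.] 4 [ 0.581 -0.013  0.101] tray xy [-0.059 -0.032]
36.95 [ 0.42190588 -0.41090877  0.16067678] [0.29604258 0.23935337 0.25823177] 0.2741377267042892
bowl rim 307 [ 453.1 -329.7  114.   113.    88.9] [-0.0051401   0.02571499  0.06215976]
tray [634.9  27.4 211.9 152.7 -80.5] [-3.77983512e-05  1.01014123e-02  1.06825255e-01]
pot [0.60720822 0.09526375 0.11989645] [-0.01726394  0.07422624  0.11989645]
mill [ 487.4 -161.5   54.1   51.4    3.1]
jar [443.9 112.   42.1  40.4  89. ]
lemon [613.  247.   55.8  55.4 -58.4]
```

Call:
{"api": "drive_tool", "payload": {
  "steps": [
    [24,0,0,0,0,0,0],
    [24,0,0,0,0,0,0],
    [24,0,0,0,0,0,0],
    [24,0,0,0,0,0,0],
    [24,0,0,0,0,0,0]
  ]
}}

```text
time_s: 37.45
position: [0.422, -0.4105, 0.1597]
tcp_rot: [[-0.938, 0.329, 0.108], [0.346, 0.894, 0.285], [-0.003, 0.305, -0.952]]
force: [0.0, 0.0, -1.1]
opening: 0.274
grasp_force: 0.0
```

```bash
python3 -c "
from rig import order; print(order.hand_in())"
```

```text
the job is handed in; nothing more can be done
None
```

I handed the job in at about 37 s and saw no verdict; at the last look the tray was home over the avocado and tub, the pot stood in one half, all six tomatoes lay in the other, the bowl was upright on the worktop, and the mill, jar and lemon were unmoved.

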